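# Pile carton corner guards in facing pairs

### The arm

A 7-joint arm with a two-finger parallel gripper is mounted at the origin on the work surface. World frame = base frame: x ahead of the robot, y to its left, z up, the work surface at z = 0. Lengths are in m, angles in rad, forces in N, time in s.
With the tool pointing down it reaches from about 0.4 to 0.875 m from the base axis. Payload 4.4 kg.
Tool frame: the origin (TCP) lies between the finger pads; the fingertips stand 17 mm ahead of it and the grasp point (between the pads) lies 2 mm behind it; z points along the fingers, y is the direction in which the jaws open and shut (so a half turn about z gives the same grasp; the last joint's range is limited). The gripper opens to 85 mm and grips with 20 to 120 N. Pads are 22 mm wide; open, the fingers measure 114 mm over their backs; the gripper's body (76 mm by 85 mm) begins 54 mm behind the grasp point. The pads swing forward as they close: fully open they stand 13 mm farther back than shut.
Start: joints at [1.162, 0.628, 0.038, 1.517, -0.027, 0.996, -0.02], TCP at [0.219, -0.612, 0.248] pointing down, gripper open.
Joint ranges: [-3.06, 3.06], [-0.37, 2.12], [-1.25, 1.32], [0.18, 2.47], [-1.1, 4.24], [0.23, 1.98], [-2.94, 2.94]. Speed limits (rad/s): [2.57, 2.57, 3.14, 3.14, 3.14, 3.14, 3.14].

### API

Orientations are given as a rotation vector (axis times angle).
In Python, from cell import get_obs, grab_frame, camera_model, job_done gives the robot as it stands. The module is installed in compiled form; this text tells all that it offers.
- The arm moves only by the tool drive_tool, never from a script. Its argument "commands" is a list that holds one entry, the list of rows, each a list of 7 numbers: the turn, a rotation vector about the tool's x, y, z in degrees, then the shift along the tool's x, y, z in cm, then the opening, from 0 (shut) to 1 (fully open). A call has 1 to 20 rows; each row shifts and turns the pose as measured when the row begins, along the tool's axes as they then stand; what a row does not reach is not made up. A row lasts 1/12 s, in which the tool goes at most 41.7 mm and 7.16 degrees, less where a joint would pass 70% of its speed; a pose out of reach is approached as far as the arm can. A call with a gripper value outside its range is refused whole. The fingers move at their own pace and stop on an object; "squeeze" is the grip in N (left out, the last holds). Time passes only in rows, so rows that do not move let the fingers close. It gives the time, the measured TCP pose, the force and the opening at its end, in the units of the state.
- get_obs(): the state, without advancing time (a new reading comes with each control period).
- grab_frame(name): name is "side" or "top" or "wrist"; returns the picture (400x640x3 uint8, blue, green, red); there is no depth.
- camera_model(name): a dict with "fx", "fy", "cx", "cy" (pixels), "dist" ([k1, k2, p1, p2, k3] as OpenCV has them; the pictures are not rectified), "world_from_camera" (4x4, takes a point from camera to world coordinates). Camera axes: x right, y down, z forward; pixel columns grow to the right and rows downward; lengths in m; the calibration is good to about 2 mm. A picture is of the moment at which its call begins: read the wrist's pose just before it. camera_model takes no time and is no camera call; for the wrist camera it gives the pose at the moment of the call.
- job_done(): hands the job in, once; it reports no verdict.
The state is a dict: "time": time; "joints": joint angles; "joint_vel": joint speeds; "effort": joint torques, N m; "tcp_pos": TCP position; "orientation": TCP orientation; "force": force on the tool from outside, world axes, zero at the start; "ft_torque": the same for the moment, N m; "opening": opening from 0.0 (shut) to 1.0 (fully open).
Only numpy, scipy, OpenCV 4.12 (cv2) and the standard library are available. Lean on these libraries where they do the work, as an engineer would, in place of code of your own. Each camera call takes 0.05 s, during which the arm holds its last target. There are 200 camera calls.

### The job

Finish the pile of corner guards that the yellow one starts on the wooden board, in alternating directions and with flush sides so that it stays balanced: first the green one turned over so that it and the yellow one close into a square tube, then the blue one on top standing the same way round as the yellow, then the red one turned over on the blue in the same way. Lower each guard until you feel it rest on the one below before letting go, instead of dropping it, do not push the yellow one out of place, and leave the bottle, the cardboard roll and the can alone.

Things in the scene. Friction and masses are not known exactly. Their poses are not given: they have to be found in the camera images.
- board: Fixed plywood packing board on battens, 170 x 130 mm, top 20 mm above the bench; origin at the centre of its underside on the bench, z up.
- yellow: Yellow rigid plastic L-shaped corner guard: two like flat legs at 90 degrees, 80 mm over the outside, 8 thick, 60 long along the corner edge. 0.10 to 0.18 kg. Origin: middle of the outer corner edge; y along that edge; x and z along the legs' outer faces, away from the corner (material 0..80 in x and z, -30..30 in y). Lies loose on the board: x leg flat on it, z leg upright.
- green: Green rigid plastic L-shaped corner guard: two like flat legs at 90 degrees, 80 mm over the outside, 8 thick, 60 long along the corner edge. 0.10 to 0.18 kg. Origin: middle of the outer corner edge; y along that edge; x and z along the legs' outer faces, away from the corner (material 0..80 in x and z, -30..30 in y). Starts as a tent: corner edge up, level, 62 above the bench, legs sloping 45 degrees.
- red: Red rigid plastic L-shaped corner guard: two like flat legs at 90 degrees, 80 mm over the outside, 8 thick, 60 long along the corner edge. 0.10 to 0.18 kg. Origin: middle of the outer corner edge; y along that edge; x and z along the legs' outer faces, away from the corner (material 0..80 in x and z, -30..30 in y). Starts as a tent: corner edge up, level, 62 above the bench, legs sloping 45 degrees.
- blue: Blue rigid plastic L-shaped corner guard: two like flat legs at 90 degrees, 80 mm over the outside, 8 thick, 60 long along the corner edge. 0.10 to 0.18 kg. Origin: middle of the outer corner edge; y along that edge; x and z along the legs' outer faces, away from the corner (material 0..80 in x and z, -30..30 in y). Starts on the bench, x leg flat, z leg upright.
- green_mid (a point): Point x = 40, y = 0, z = 40 mm in the green guard's frame, in the air between its legs. Piled, in the yellow guard's frame: outer corner edge at x = 80, z = 88, either leg pointing to -x (lying on the upright leg's end at z = 80), the other to -z (standing on the flat leg at z = 8); this point at x = 40, y = 0, z = 48. From the tent that is a further 45 degree turn about the corner edge.
- red_mid (a point): Point x = 40, y = 0, z = 40 mm in the red guard's frame, in the air between its legs. Piled, in the blue guard's frame: outer corner edge at x = 80, z = 88, either leg pointing to -x (lying on the upright leg's end at z = 80), the other to -z (standing on the flat leg at z = 8); this point at x = 40, y = 0, z = 48. From the tent that is a further 45 degree turn about the corner edge.
- blue_mid (a point): Point x = 40, y = 0, z = 40 mm in the blue guard's frame, in the air between its legs. Piled, its flat leg lies on the green guard's level leg and its upright leg stands above the yellow upright leg: blue origin at x = 0, y = 0, z = 88 and this point at x = 40, y = 0, z = 128 in the yellow guard's frame.
- bottle: Bystander: amber glass bottle, 66 mm across, 210 mm tall, standing; origin at the centre of its underside.
- tape: Bystander: cardboard roll, 90 mm across, 48 mm tall, standing on its flat side; origin at the centre of its underside.
- can: Bystander: metal can, 66 mm across, 100 mm tall; origin at the centre of its underside.
There are look-alikes about, which are no part of the job. Several things have the shape of the red; the one meant has the colours described above. Of the things like the green, leave any that is pink; of the rest the larger one is meant.

How it is judged:
On the way, in this order (a step that is already met when the one before it is completed fails the run):
1. the green guard is set down, turned over, on the yellow one resting on it while still touched by the fingers (x of green in the frame of yellow between 0.064 and 0.088 m and y of green in the frame of yellow between -0.012 and 0.012 m and z of green in the frame of yellow between 0.08 and 0.096 m and x of green_mid in the frame of yellow between 0.022 and 0.052 m and y of green_mid in the frame of yellow between -0.012 and 0.012 m and z of green_mid in the frame of yellow between 0.038 and 0.058 m and angle between the y axis of green and the y axis of yellow, either way round below 0.15 rad and contact force between green and yellow above 0.5 N and contact force between the fingers and green above 0.3 N), for 0.1 s.
2. the blue guard is set down on the green one, the same way as the yellow one, resting on it while still touched by the fingers (x of green in the frame of yellow between 0.064 and 0.088 m and y of green in the frame of yellow between -0.012 and 0.012 m and z of green in the frame of yellow between 0.08 and 0.096 m and x of green_mid in the frame of yellow between 0.022 and 0.052 m and y of green_mid in the frame of yellow between -0.012 and 0.012 m and z of green_mid in the frame of yellow between 0.038 and 0.058 m and angle between the y axis of each of green, blue and the y axis of yellow, either way round below 0.15 rad and x of blue in the frame of yellow between -0.014 and 0.014 m and y of blue in the frame of yellow between -0.014 and 0.014 m and z of blue in the frame of yellow between 0.08 and 0.096 m and x of blue_mid in the frame of yellow between 0.024 and 0.056 m and y of blue_mid in the frame of yellow between -0.016 and 0.016 m and z of blue_mid in the frame of yellow between 0.118 and 0.138 m and contact force between blue and green above 0.5 N and contact force between the fingers and blue above 0.3 N), for 0.1 s.
3. the red guard is set down, turned over, on the blue one resting on it while still touched by the fingers (x of green in the frame of yellow between 0.064 and 0.088 m and y of green in the frame of yellow between -0.012 and 0.012 m and z of green in the frame of yellow between 0.08 and 0.096 m and x of green_mid in the frame of yellow between 0.022 and 0.052 m and y of green_mid in the frame of yellow between -0.012 and 0.012 m and z of green_mid in the frame of yellow between 0.038 and 0.058 m and angle between the y axis of each of green, blue and the y axis of yellow, either way round below 0.15 rad and x of blue in the frame of yellow between -0.014 and 0.014 m and y of blue in the frame of yellow between -0.014 and 0.014 m and z of blue in the frame of yellow between 0.08 and 0.096 m and x of blue_mid in the frame of yellow between 0.024 and 0.056 m and y of blue_mid in the frame of yellow between -0.016 and 0.016 m and z of blue_mid in the frame of yellow between 0.118 and 0.138 m and x of red in the frame of blue between 0.064 and 0.088 m and y of red in the frame of blue between -0.012 and 0.012 m and z of red in the frame of blue between 0.08 and 0.096 m and x of red_mid in the frame of blue between 0.022 and 0.052 m and y of red_mid in the frame of blue between -0.012 and 0.012 m and z of red_mid in the frame of blue between 0.038 and 0.058 m and angle between the y axis of red and the y axis of blue, either way round below 0.15 rad and contact force between red and blue above 0.5 N and contact force between the fingers and red above 0.3 N), for 0.1 s.
At the end, for the whole second after the job is handed in: Green in yellow frame and red in blue frame: corner edge at x 64..88, y within 12, z 80..96 mm, turned over; blue in yellow frame: x, y within 14, z 80..96 mm, same way up; mid points within 10..18 mm of their places; edges parallel to 0.15 rad; yellow upright; all at rest (x of green in the frame of yellow between 0.064 and 0.088 m and y of green in the frame of yellow between -0.012 and 0.012 m and z of green in the frame of yellow between 0.08 and 0.096 m and x of green_mid in the frame of yellow between 0.022 and 0.052 m and y of green_mid in the frame of yellow between -0.012 and 0.012 m and z of green_mid in the frame of yellow between 0.038 and 0.058 m and angle between the y axis of each of green, blue and the y axis of yellow, either way round below 0.15 rad and x of blue in the frame of yellow between -0.014 and 0.014 m and y of blue in the frame of yellow between -0.014 and 0.014 m and z of blue in the frame of yellow between 0.08 and 0.096 m and x of blue_mid in the frame of yellow between 0.024 and 0.056 m and y of blue_mid in the frame of yellow between -0.016 and 0.016 m and z of blue_mid in the frame of yellow between 0.118 and 0.138 m and x of red in the frame of blue between 0.064 and 0.088 m and y of red in the frame of blue between -0.012 and 0.012 m and z of red in the frame of blue between 0.08 and 0.096 m and x of red_mid in the frame of blue between 0.022 and 0.052 m and y of red_mid in the frame of blue between -0.012 and 0.012 m and z of red_mid in the frame of blue between 0.038 and 0.058 m and angle between the y axis of red and the y axis of blue, either way round below 0.15 rad and linear speed of each of yellow, green, blue, red below 0.02 m/s and angle between yellow's own z axis and vertical below 0.06 rad); the robot touches nothing.
It fails at once if the yellow guard is shifted more than 25 mm (distance of yellow from where it was at the start of the episode above 0.025 m).
It fails at once if a bystander is moved more than 30 mm or tipped over (distance of any of bottle, tape, can from where it was at the start of the episode above 0.03 m or angle between any of bottle, tape, can's own z axis and vertical above 0.5 rad).
It also fails if it takes over 72 s, if anything falls off the work surface, if the arm or the gripper's body presses on something with over 40 N, if the wrist force passes 120 N, or if a joint passes its speed limit or range.

## Working session

There is one attempt and no reset: what is moved stays moved. The work goes in short steps, Python scripts to look and compute and a tool call to move; the robot and the scene stay as the last step left them, time stands still between calls to the robot, and variables do not carry over. Pictures are saved under pics/ and viewed, about 8 in all and at most 12, crops included, and the job is handed in when it is done.

Besides the shell and the picture viewer there is one more tool, called after ">>>" as name(argument=value, ...) on one line, values as JSON. drive_tool: Moves the arm, as the interface text tells. Its arguments: {"type":"object","properties":{"commands":{"type":"array","items":{"type":"array","items":{"type":"array","items":{"type":"number"}}}},"squeeze":{"type":"number"}},"required":["commands"]}

```bash
mkdir -p pics; python3 - <<'E'
from cell import *
import cv2,numpy as np
print(get_obs())
for n in("side","top"):
    cv2.imwrite(f"pics/{n}0.png",grab_frame(n)); m=camera_model(n); print(n,{k:(np.round(v,4).tolist()) for k,v in m.items()})
m=camera_model("wrist");print({k:(np.round(v,4).tolist()) for k,v in m.items()})
E
```

```text
{'time': 0.0, 'joints': array([ 1.16221654,  0.62934252,  0.03845074,  1.51838402, -0.0269744 ,
        0.99629966, -0.02000842]), 'joint_vel': array([-1.44958826e-03,  2.65245284e-04, -1.46049998e-03, -2.71677055e-03,
       -5.69449138e-04,  4.80766332e-04,  3.62443075e-05]), 'effort': array([-1.11308313e-03, -5.63417494e+01,  1.22602981e+00, -1.93451500e+01,
        1.09286790e-02,  1.05586799e-02,  2.32461815e-06]), 'tcp_pos': array([ 0.21828275, -0.61161341,  0.24738645]), 'orientation': array([-3.09371446e+00, -5.35481776e-01,  5.93267439e-04]), 'force': array([ 0.63958834, -0.34539195,  0.35042146]), 'ft_torque': array([0.00467715, 0.0019017 , 0.02777692]), 'opening': 0.998584142090264}
side {'fx': 395.0375, 'fy': 395.0375, 'cx': 321.3377, 'cy': 199.0932, 'dist': [-0.0774, 0.0, 0.0, 0.0, 0.0], 'world_from_camera': [[0.9925, -0.0918, 0.0808, 0.4496], [-0.122, -0.6914, 0.7121, -0.6945], [-0.0095, -0.7166, -0.6974, 0.7439], [0.0, 0.0, 0.0, 1.0]]}
top {'fx': 496.466, 'fy': 496.466, 'cx': 325.1192, 'cy': 203.5851, 'dist': [-0.0291, 0.0, 0.0, 0.0, 0.0], 'world_from_camera': [[0.0196, -0.9873, 0.1577, 0.2964], [-0.9998, -0.0193, 0.0035, -0.0036], [-0.0004, -0.1578, -0.9875, 1.5047], [0.0, 0.0, 0.0, 1.0]]}
{'fx': 278.5736, 'fy': 278.5736, 'cx': 322.5635, 'cy': 195.9149, 'dist': [-0.0453, 0.0, 0.0, 0.0, 0.0], 'world_from_camera': [[0.3368, -0.8912, -0.3038, 0.2952], [-0.9416, -0.3194, -0.1069, -0.5835], [-0.0018, 0.3221, -0.9467, 0.3732], [0.0, 0.0, 0.0, 1.0]]}
```

View pics/top0.png

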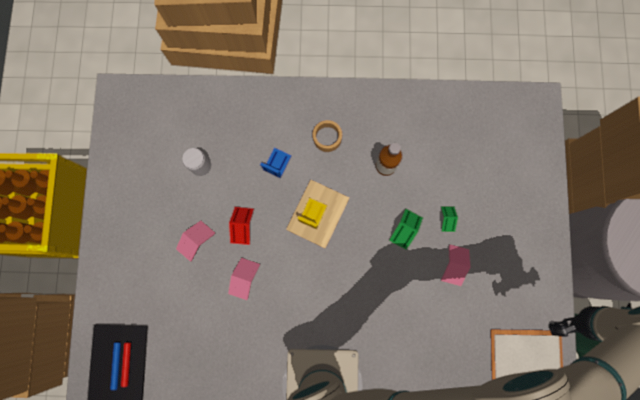

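View pics/side0.png

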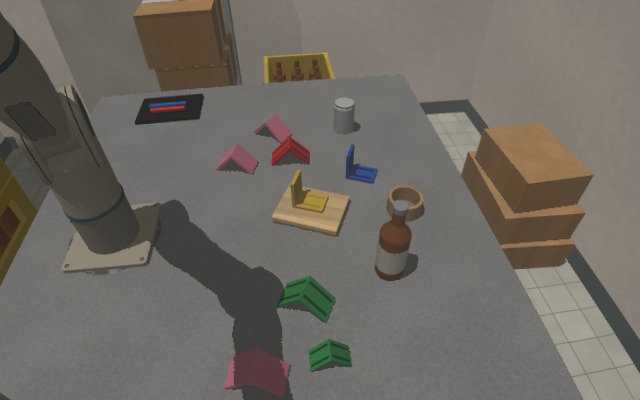

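Both views show the same layout (top-view pixels):
- Larger green tent at (406,229). Its look-alikes are a smaller green tent at (449,218) and a pink one at (456,265).
- Red tent at (241,225), with pink look-alikes at (196,240) and (244,278).
- Blue at (276,162) and yellow on the board at (312,211).
- The small red and blue bars at (120,365) lie in a black tray.

I choose the green at (406,229) and the red at (241,225).

```bash
cat > h.py <<'E'
import cv2,numpy as np
from cell import *
from scipy.spatial.transform import Rotation as R
HS={'green':(45,85),'blue':(100,125),'yellow':(24,33),'red':(0,5)}
def mask(im,c,smin=150,vmin=40):
    h=cv2.cvtColor(im,cv2.COLOR_BGR2HSV);a,b=HS[c]
    m=cv2.inRange(h,(a,smin,vmin),(b,255,255))
    if c=='red': m|=cv2.inRange(h,(175,smin,vmin),(180,255,255))
    return m
def ray(cm,px):
    K=np.array([[cm['fx'],0,cm['cx']],[0,cm['fy'],cm['cy']],[0,0,1]])
    p=cv2.undistortPoints(np.float64(px).reshape(-1,1,2),K,np.float64(cm['dist']))[:,0]
    T=np.array(cm['world_from_camera']);d=np.c_[p,np.ones(len(p))]@T[:3,:3].T
    return T[:3,3],d
def onplane(cm,px,z):
    o,d=ray(cm,px);return o+d*((z-o[2])/d[:,2])[:,None]
def blobs(m,amin=60):
    cs,_=cv2.findContours(cv2.morphologyEx(m,cv2.MORPH_CLOSE,np.ones((3,3))),cv2.RETR_EXTERNAL,cv2.CHAIN_APPROX_NONE)
    return sorted([c for c in cs if cv2.contourArea(c)>amin],key=cv2.contourArea,reverse=True)
E
python3 - <<'E'
from h import *
im=cv2.imread('pics/top0.png');cm=camera_model('top')
for c in HS:
    for b in blobs(mask(im,c)):
        r=cv2.minAreaRect(b);q=cv2.boxPoints(r)
        if r[0][0]<150 or r[0][0]>560: continue
        print(c,cv2.contourArea(b),np.round(r[0]),np.round(onplane(cm,[r[0]],.03),3),'box',np.round(onplane(cm,q,.03)[:,:2],3).tolist())
c=[im[y:y+70,x:x+100] for x,y in((365,190),(195,190),(265,175),(235,130))]
c=[cv2.resize(i,(400,280),interpolation=cv2.INTER_CUBIC) for i in c]
cv2.imwrite('pics/crop.png',np.vstack([np.hstack(c[:2]),np.hstack(c[2:])]))
E
```

```text
green 615.0 [406. 229.] [[ 0.459 -0.242  0.03 ]] box [[0.426, -0.192], [0.52, -0.24], [0.493, -0.293], [0.399, -0.244]]
green 267.5 [449. 218.] [[ 0.494 -0.371  0.03 ]] box [[0.528, -0.35], [0.529, -0.393], [0.46, -0.391], [0.459, -0.349]]
blue 409.5 [275. 161.] [[0.66  0.158 0.03 ]] box [[0.642, 0.205], [0.709, 0.175], [0.678, 0.111], [0.612, 0.141]]
yellow 422.5 [312. 212.] [[0.505 0.041 0.03 ]] box [[0.485, 0.084], [0.552, 0.053], [0.525, -0.003], [0.458, 0.029]]
red 667.5 [240. 225.] [[0.461 0.256 0.03 ]] box [[0.41, 0.291], [0.519, 0.286], [0.514, 0.22], [0.405, 0.226]]
```

View pics/crop.png

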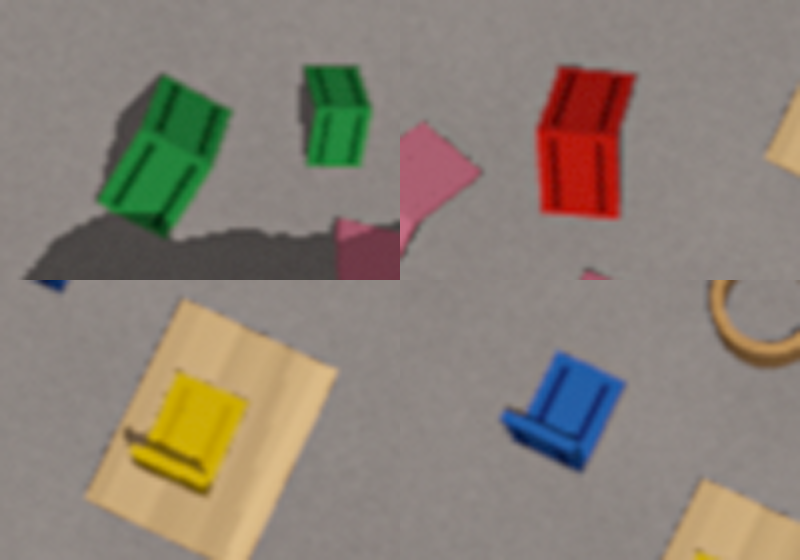

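The crop confirms the choices: the larger green tent at left (ridge from (145,130) to (208,162) in the crop) beside the smaller one. Red is the saturated one next to the pinks. Yellow and blue have their upright legs on the robot side, and every ridge runs roughly sideways. I'm moving above green for a close wrist view.

>>> drive_tool(commands=[[[0, 0, 0, 2.94, -2.24, 0.17, 1], [0, 0, 0, 2.94, -2.24, 0.17, 1], [0, 0, 0, 2.94, -2.24, 0.17, 1], [0, 0, 0, 2.94, -2.24, 0.17, 1], [0, 0, 0, 2.94, -2.24, 0.17, 1], [0, 0, 0, 2.94, -2.24, 0.17, 1], [0, 0, 0, 2.94, -2.24, 0.17, 1], [0, 0, 0, 2.94, -2.24, 0.17, 1], [0, 0, 0, 2.94, -2.24, 0.17, 1], [0, 0, 0, 2.94, -2.24, 0.17, 1], [0, 0, 0, 2.94, -2.24, 0.17, 1], [0, 0, 0, 2.94, -2.24, 0.17, 1], [0, 0, -7, 0, 0, 0, 1], [0, 0, -7, 0, 0, 0, 1], [0, 0, -7, 0, 0, 0, 1], [0, 0, -7, 0, 0, 0, 1], [0, 0, -7, 0, 0, 0, 1], [0, 0, -7, 0, 0, 0, 1], [0, 0, -7, 0, 0, 0, 1], [0, 0, -7, 0, 0, 0, 1]]])

```text
time: 1.77
tcp_pos: [0.4686, -0.2165, 0.2167]
orientation: [-2.466, -1.924, 0.009]
force: [-0.8, 0.4, -0.2]
opening: 1.002
```

>>> drive_tool(commands=[[[0, 0, -7, 0, 0, 0, 1], [0, 0, -7, 0, 0, 0, 1], [0, 0, -7, 0, 0, 0, 1], [0, 0, -7, 0, 0, 0, 1], [0, 0, -7, 0, 0, 0, 1], [0, 0, -7, 0, 0, 0, 1], [0, 0, -7, 0, 0, 0, 1], [0, 0, -7, 0, 0, 0, 1], [0, 0, -7, 0, 0, 0, 1], [0, 0, -7, 0, 0, 0, 1], [0, 0, -7, 0, 0, 0, 1], [0, 0, 0, 0, 0, 0, 1]]])

```text
time: 2.77
tcp_pos: [0.4649, -0.2165, 0.2132]
orientation: [-0.679, -3.045, -0.008]
force: [-0.6, -0.9, -0.0]
opening: 1.003
```

```bash
cat >> h.py <<'E'
def pose():
    o=get_obs();Rm=R.from_rotvec(o['orientation']).as_matrix();return o,Rm,o['tcp_pos']
def Rdown(yaw,tilt=0):
    """tool x at world yaw (deg) with z down; then tilt about tool y (deg)"""
    c,s=np.cos(np.radians(yaw)),np.sin(np.radians(yaw))
    return np.array([[c,s,0],[s,-c,0],[0,0,-1.]])@R.from_euler('y',tilt,degrees=True).as_matrix()
def plan(p,Rt):
    """print constant body-twist row (deg, cm) for N rows to the target"""
    o,R0,p0=pose();w=R.from_matrix(R0.T@Rt).as_rotvec(degrees=True);t=R0.T@(np.array(p)-p0)*100
    print('t',round(o['time'],2),'tcp',np.round(p0,4),'yaw',np.round(np.degrees(np.arctan2(R0[1,0],R0[0,0])),1),'z',np.round(R0[:,2],3))
    print(' turn',np.round(w,1),'shift',np.round(t,2),'rows>=',max(np.linalg.norm(w)/7,np.linalg.norm(t)/4))
E
python3 - <<'E'
from h import *
o,R0,p0=pose();print(o['time'],p0,np.round(R0,3).tolist(),np.round(o['joints'],2),o['force'])
cm=camera_model('wrist');im=grab_frame('wrist');cv2.imwrite('pics/w1.png',im)
np.save('w1.npy',cm,allow_pickle=True)
for b in blobs(mask(im,'green'),500):
    q=cv2.approxPolyDP(b,4,True)[:,0];print(cv2.contourArea(b),q.tolist(),np.round(onplane(cm,q,.062),3).tolist())
E
```

```text
2.7667 [ 0.46487277 -0.21648661  0.21315943] [[-0.905, 0.425, -0.021], [0.425, 0.905, 0.01], [0.023, 0.0, -1.0]] [ 0.81  0.56 -0.64  1.9   0.43  0.84  1.08] [-0.63452697 -0.94530744 -0.00971584]
```

View pics/w1.png

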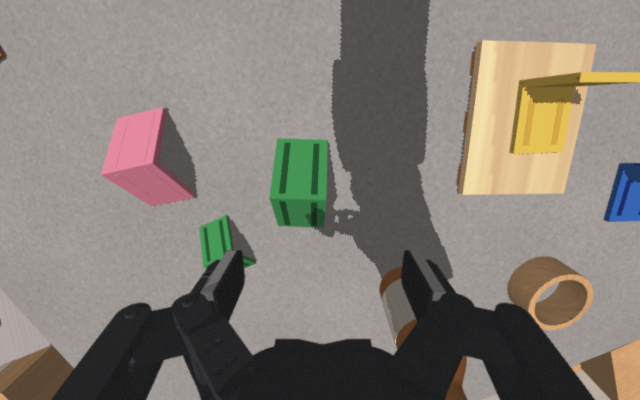

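The wrist view shows the chosen green tent at about (300,183), ridge near y=197. The small green (225,240), pink (150,155), board and yellow (545,115), bottle and cardboard roll are also visible. I'm loosening the mask and measuring the ridge.

```bash
python3 - <<'E'
from h import *
im=cv2.imread('pics/w1.png');cm=np.load('w1.npy',allow_pickle=True).item()
print(cv2.cvtColor(im,cv2.COLOR_BGR2HSV)[[165,210,120],[300,300,540]])
HS['green']=(45,85)
for b in blobs(mask(im,'green',90,25),300):
    q=cv2.approxPolyDP(cv2.convexHull(b),2.5,True)[:,0];print(cv2.contourArea(b),q.tolist(),np.round(onplane(cm,q,.062)[:,:2],3).tolist())
g=cv2.cvtColor(im,cv2.COLOR_BGR2HSV)[:,:,2].astype(int)
for x in (276,280,300,322,325): print(x,g[135:232,x].tolist()[50:70])
m=mask(im,'green',90,25)
for y in range(188,206,2): xs=np.where(m[y,260:340])[0]+260;print(y,xs.min(),xs.max())
b=max(blobs(mask(im,'yellow',90,40),300),key=cv2.contourArea)
q=cv2.approxPolyDP(cv2.convexHull(b),2,True)[:,0];print(q.tolist())
E
```

```text
[[ 66 137 149]
 [ 67 136 118]
 [ 23 159 228]]
4436.5 [[278, 139], [326, 141], [323, 226], [278, 224], [270, 199]] [[0.398, -0.234], [0.42, -0.192], [0.502, -0.233], [0.479, -0.276], [0.45, -0.271]]
1089.5 [[226, 216], [232, 249], [204, 266], [200, 227]] [[0.447, -0.323], [0.484, -0.338], [0.489, -0.379], [0.446, -0.356]]
276 [149, 151, 150, 148, 150, 151, 151, 149, 150, 151, 150, 152, 149, 134, 120, 118, 119, 120, 119, 118]
280 [95, 94, 90, 90, 87, 86, 84, 86, 114, 139, 148, 149, 149, 137, 122, 112, 89, 74, 73, 74]
300 [151, 151, 150, 151, 150, 149, 151, 149, 149, 151, 150, 151, 150, 148, 132, 120, 119, 118, 118, 119]
322 [149, 149, 148, 150, 150, 150, 149, 151, 151, 149, 150, 149, 150, 150, 145, 131, 121, 118, 118, 120]
325 [148, 146, 147, 149, 147, 146, 147, 148, 147, 147, 148, 146, 146, 144, 140, 127, 118, 115, 116, 115]
188 271 326
190 271 326
192 270 326
194 270 326
196 270 325
198 270 325
200 271 325
202 271 325
204 272 325Traceback (most recent call last):
  File "<stdin>", line 11, in <module>
ValueError: max() iterable argument is empty
```

```bash
sed -i "s/'yellow':(24,33)/'yellow':(20,33)/" h.py; python3 - <<'E'
from h import *
im=cv2.imread('pics/w1.png');cm=np.load('w1.npy',allow_pickle=True).item()
def pr(n,P):
    d=P[1]-P[0];print(n,'mid',np.round(P.mean(0),4),'len',np.round(np.linalg.norm(d),4),'edge yaw',np.round(np.degrees(np.arctan2(d[1],d[0])),1))
pr('ridge',onplane(cm,[(270,198.5),(326,200)],.062))
m=mask(im,'yellow',125,40)
for b in blobs(m,100):
    q=cv2.approxPolyDP(cv2.convexHull(b),1.5,True)[:,0];print(cv2.contourArea(b),q.tolist(),np.round(onplane(cm,q,.028)[:,:2],3).tolist())
# top view yellow
t=cv2.imread('pics/top0.png');ct=camera_model('top')
b=blobs(mask(t,'yellow'))[0];q=cv2.approxPolyDP(cv2.convexHull(b),1.5,True)[:,0];print('top',q.tolist(),np.round(onplane(ct,q,.028)[:,:2],3).tolist())
E
```

```text
ridge mid [ 0.4628 -0.2441  0.062 ] len 0.059 edge yaw 63.3
4730.5 [[639, 73], [639, 81], [562, 151], [510, 152], [519, 81], [581, 72]] [[0.5, 0.155], [0.508, 0.154], [0.549, 0.051], [0.523, -0.007], [0.453, 0.022], [0.471, 0.09]]
top [[85, 168], [77, 257], [0, 254], [0, 153], [53, 153]] [[0.628, 0.741], [0.356, 0.739], [0.36, 0.975], [0.672, 1.014], [0.674, 0.846]]
```

Green's ridge midpoint is (0.463,-0.244), with the edge at yaw 63.3°. Yellow's far edge midpoint is (0.536,0.022) and its x axis is at yaw −24°. I plan to grip across the 60 mm length, tilted 20° forward here, then turn 45° for placing.

```bash
python3 - <<'E'
from h import *
Rt=Rdown(153.3,-20);p=np.array([.463,-.244,.034]);plan(p-.08*Rt[:,2],Rt);plan(p,Rt)
E
```

```text
t 2.82 tcp [ 0.4648 -0.2165  0.2131] yaw 154.6 z [-0.021  0.01  -1.   ]
 turn [  0.2 -21.3   1.3] shift [ 1.48 -2.5  10.43] rows>= 3.0507874841371145
t 2.82 tcp [ 0.4648 -0.2165  0.2131] yaw 154.6 z [-0.021  0.01  -1.   ]
 turn [  0.2 -21.3   1.3] shift [-1.43 -2.56 17.89] rows>= 4.531069811436959
```

>>> drive_tool(commands=[[[0, -4.3, 0.3, 0.4, -0.5, 1.9, 1], [0, -4.3, 0.3, 0.4, -0.5, 1.9, 1], [0, -4.3, 0.3, 0.4, -0.5, 1.9, 1], [0, -4.3, 0.3, 0.4, -0.5, 1.9, 1], [0, -4.3, 0.3, 0.4, -0.5, 1.9, 1], [0, 0, 0, 0, 0, 0, 1]]])

```text
time: 3.32
tcp_pos: [0.4502, -0.2411, 0.1443]
orientation: [0.7, 2.802, -0.125]
force: [0.1, 0.6, -0.4]
opening: 1.002
```

```bash
python3 - <<'E'
from h import *
Rt=Rdown(153.3,-20);p=np.array([.463,-.244,.034]);plan(p,Rt);print(np.round(get_obs()['joints'],2))
cm=camera_model('wrist');im=grab_frame('wrist');cv2.imwrite('pics/w2.png',im)
for b in blobs(mask(im,'green',90,25),300):
    q=cv2.approxPolyDP(cv2.convexHull(b),2.5,True)[:,0];print(cv2.contourArea(b),q.tolist(),np.round(onplane(cm,q,.062)[:,:2],3).tolist())
for b in blobs(mask(im,'yellow',125,40),100):
    q=cv2.approxPolyDP(cv2.convexHull(b),1.5,True)[:,0];print(cv2.contourArea(b),q.tolist(),np.round(onplane(cm,q,.028)[:,:2],3).tolist())
E
```

```text
t 3.32 tcp [ 0.4502 -0.2411  0.1443] yaw 152.1 z [ 0.22  -0.142 -0.965]
 turn [-1.7 -4.9 -1.1] shift [ 1.65  0.59 10.96] rows>= 2.7758698256090577
[ 0.69  0.55 -0.39  2.23  1.09  0.29  0.41]
7288.5 [[362, 108], [365, 200], [357, 212], [301, 212], [292, 200], [294, 109]] [[0.407, -0.191], [0.475, -0.218], [0.483, -0.229], [0.462, -0.27], [0.449, -0.27], [0.387, -0.231]]
1694.5 [[208, 218], [237, 204], [276, 250], [248, 261], [218, 259]] [[0.432, -0.344], [0.431, -0.312], [0.489, -0.312], [0.489, -0.344], [0.474, -0.369]]
525.5 [[624, 122], [619, 118], [639, 71], [639, 122]] [[0.525, -0.005], [0.519, -0.009], [0.485, 0.005], [0.531, 0.007]]
```

```bash
python3 - <<'E'
from h import *
Rt=Rdown(153.3,-10);p=np.array([.4625,-.244,.036]);plan(p,Rt)
E
```

```text
t 3.37 tcp [ 0.4507 -0.2407  0.1447] yaw 152.1 z [ 0.22  -0.141 -0.965]
 turn [-1.5  5.1 -1.2] shift [ 1.67  0.49 10.8 ] rows>= 2.734198466006532
```

>>> drive_tool(commands=[[[-0.3, 1.2, -0.3, 0.5, 0.1, 2.0, 1], [-0.3, 1.2, -0.3, 0.4, 0.1, 2.0, 1], [-0.3, 1.2, -0.3, 0.3, 0.1, 2.0, 1], [-0.3, 1.2, -0.3, 0.3, 0.1, 1.9, 1], [0, 0, 0, 0, 0, 0, 1]]])

```text
time: 3.78
tcp_pos: [0.4607, -0.2407, 0.0654]
orientation: [0.7, 2.879, -0.066]
force: [0.2, -0.4, -1.1]
opening: 1.001
```

```bash
python3 - <<'E'
from h import *
Rt=Rdown(153.3,-10);p=np.array([.4625,-.244,.036]);plan(p,Rt);o=get_obs();print(np.round(o['joints'],2),o['force'])
E
```

```text
t 3.78 tcp [ 0.4607 -0.2407  0.0654] yaw 152.7 z [ 0.161 -0.085 -0.983]
 turn [-0.2  0.5 -0.6] shift [ 0.23 -0.2   2.95] rows>= 0.7408033616839356
[ 0.66  0.73 -0.36  2.18  1.25  0.26  0.29] [ 0.19726862 -0.44014683 -1.07232389]
```

>>> drive_tool(commands=[[[0, 2, -0.3, 0.15, -0.1, 1.2, 1], [0, 2, -0.3, 0.15, -0.1, 1.2, 1], [0, 1, 0, 0, 0, 0.8, 1], [0, 0, 0, 0, 0, 0, 1]]])

```text
time: 4.12
tcp_pos: [0.4638, -0.2429, 0.0355]
orientation: [0.714, 2.966, -0.033]
force: [1.1, -0.0, 0.3]
opening: 1.006
```

>>> drive_tool(commands=[[[0, 0, 0, 0, 0, 0, 0.5], [0, 0, 0, 0, 0, 0, 0.5], [0, 0, 0, 0, 0, 0, 0.5], [0, 0, 0, 0, 0, 0, 0.5], [0, 0, 0, 0, 0, 0, 0.5], [0, 0, 0, 0, 0, 0, 0.5], [0, 0, 0, 0, 0, 0, 0.5], [0, 0, 0, 0, 0, 0, 0.5]]], squeeze=60)

```text
time: 4.78
tcp_pos: [0.4645, -0.2427, 0.0403]
orientation: [0.716, 2.96, -0.035]
force: [0.3, -0.1, -1.3]
opening: 0.693
```

```bash
python3 - <<'E'
from h import *
Rt=Rdown(153.3,-5);p=np.array([.4625,-.244,.036]);plan(p,Rt);o=get_obs();print(np.round(o['joints'],2),o['force'],o['opening'])
E
```

```text
t 4.78 tcp [ 0.4645 -0.2427  0.0403] yaw 152.8 z [ 0.088 -0.045 -0.995]
 turn [-0.   0.7 -0.5] shift [ 0.16 -0.2   0.42] rows>= 0.12281904592034691
[ 0.74  0.81 -0.48  2.09  1.08  0.39  0.48] [ 0.30237683 -0.12471077 -1.27923084] 0.6931952907635219
```

```bash
cat >> h.py <<'E'
def saveG(name,apex,yaw):
    """guard held as tent: apex = mid ridge, yaw of its away direction (deg). columns a(near leg),e,b(far leg)"""
    o,R0,p0=pose();u=np.array([np.cos(np.radians(yaw)),np.sin(np.radians(yaw)),0]);z=np.array([0,0,1.])
    a=(-u-z)/2**.5;b=(u-z)/2**.5;G=np.c_[a,np.cross(b,a),b]
    np.savez(name,R=R0.T@G,p=R0.T@(np.array(apex)-p0))
def tgt(name,apex,yaw):
    """tool pose which puts guard turned over: apex there, a -> -u, b -> -z"""
    g=np.load(name);u=np.array([np.cos(np.radians(yaw)),np.sin(np.radians(yaw)),0]);z=np.array([0,0,1.])
    G=np.c_[-u,np.cross(-z,-u),-z];Rt=G@g['R'].T;return np.array(apex)-Rt@g['p'],Rt
def yel(x,y,z,o=(.463,.0547),yaw=-24.):
    c,s=np.cos(np.radians(yaw)),np.sin(np.radians(yaw));return np.array([o[0]+c*x-s*y,o[1]+s*x+c*y,.02+z])
E
python3 - <<'E'
from h import *
saveG('green.npz',[.4625,-.244,.062],-26.7)
p,Rt=tgt('green.npz',yel(.077,0,.088),-24.);print(p,np.round(Rt,2).tolist());plan(p,Rt)
Rt=Rdown(154,20);plan([.44,-.13,.22],Rt)
E
```

```text
[0.52093122 0.03111332 0.09181865] [[-0.7, 0.41, -0.58], [0.32, 0.91, 0.26], [0.63, -0.01, -0.77]]
t 4.78 tcp [ 0.4645 -0.2427  0.0403] yaw 152.8 z [ 0.088 -0.045 -0.995]
 turn [ 1.2 45.  -2.7] shift [ 6.95 26.94 -5.86] rows>= 7.1078541238460815
t 4.78 tcp [ 0.4645 -0.2427  0.0403] yaw 152.8 z [ 0.088 -0.045 -0.995]
 turn [ 0.2 25.7 -1.2] shift [  5.52   8.91 -18.6 ] rows>= 5.338269183705431
```

>>> drive_tool(commands=[[[0, 0, 0, 0, 0, -2.5, 0.5], [0, 0, 0, 0, 0, -3.5, 0.5], [0, 0, 0, 0, 0, -3.5, 0.5], [0, 0, 0, 0, 0, -3.5, 0.5], [0, 0, 0, 0, 0, -3, 0.5], [0, 0, 0, 0, 0, 0, 0.5]]])

```text
time: 5.28
tcp_pos: [0.4483, -0.2327, 0.2032]
orientation: [0.712, 2.971, -0.031]
force: [1.2, 0.6, -1.3]
opening: 0.694
```

```bash
python3 - <<'E'
from h import *
Rt=Rdown(155,20);plan([.46,-.13,.22],Rt);print(get_obs()['opening'],get_obs()['force'])
E
```

```text
t 5.28 tcp [ 0.4483 -0.2327  0.2032] yaw 153.1 z [ 0.079 -0.04  -0.996]
 turn [ 0.3 25.1 -1.9] shift [ 3.44  9.69 -1.99] rows>= 3.593247200191666
0.6943979908212164 [ 1.21019412  0.56237225 -1.26835527]
```

>>> drive_tool(commands=[[[0, 6.2, -0.5, 0.7, 2.4, -0.6, 0.5], [0, 6.2, -0.5, 0.7, 2.4, -0.6, 0.5], [0, 6.2, -0.5, 0.7, 2.4, -0.6, 0.5], [0, 6.2, -0.5, 0.7, 2.4, -0.6, 0.5], [0, 0, 0, 0, 0, 0, 0.5]]])

```text
time: 5.7
tcp_pos: [0.4632, -0.1345, 0.2305]
orientation: [-0.609, -2.716, -0.111]
force: [1.1, 0.3, -1.2]
opening: 0.692
```

```bash
python3 - <<'E'
from h import *
cm=camera_model('wrist');im=grab_frame('wrist');cv2.imwrite('pics/w3.png',im);np.save('w3.npy',cm,allow_pickle=True)
for b in blobs(mask(im,'yellow',125,40),100):
    q=cv2.approxPolyDP(cv2.convexHull(b),1.5,True)[:,0];print(cv2.contourArea(b),q.tolist(),np.round(onplane(cm,q,.028)[:,:2],3).tolist(),np.round(onplane(cm,q,.1)[:,:2],3).tolist())
p,Rt=tgt('green.npz',yel(.077,0,.14),-24.);plan(p,Rt);print(np.round(get_obs()['joints'],2))
E
```

```text
3525.0 [[519, 162], [519, 167], [483, 232], [438, 234], [436, 232], [434, 172], [462, 163]] [[0.489, 0.134], [0.495, 0.131], [0.549, 0.05], [0.526, -0.004], [0.523, -0.005], [0.453, 0.026], [0.458, 0.064]] [[0.477, 0.081], [0.482, 0.079], [0.525, 0.015], [0.507, -0.028], [0.504, -0.029], [0.449, -0.004], [0.453, 0.026]]
t 5.75 tcp [ 0.4617 -0.1365  0.2299] yaw 154.6 z [-0.322  0.148 -0.935]
 turn [ 0.6 18.6 -0.8] shift [-1.33 17.72  8.63] rows>= 4.938084006205127
[ 0.79  0.74 -0.88  1.69  0.4   1.3   0.91]
```

View pics/w3.png

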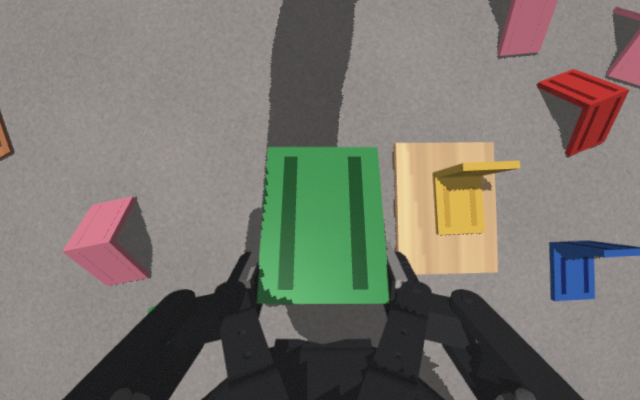

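Yellow is confirmed by the second view: far edge midpoint (0.5375,0.023), edge yaw about 66°, top edge agreeing. Green is held squarely between the fingers, centred at (322,225). I'm carrying it over yellow while finishing the turn.

>>> drive_tool(commands=[[[0, 5, 0, -0.3, 1.5, 0.0, 0.5], [0, 5, 0, -0.2, 2.5, 0.6, 0.5], [0, 5, 0, 0, 3.4, 1.3, 0.5], [0, 3.5, 0, 0.3, 3.4, 1.4, 0.5], [0, 0, 0, 0.3, 3.4, 1.4, 0.5], [0, 0, 0, 0.3, 3.4, 1.3, 0.5], [0, 0, 0, 0, 0, 0, 0.5]]])

```text
time: 6.33
tcp_pos: [0.5015, 0.0339, 0.1713]
orientation: [-0.565, -2.391, -0.169]
force: [-0.8, 0.8, -1.1]
opening: 0.695
```

```bash
sed -i 's/o=(.463,.0547)/o=(.464,.0548)/' h.py; python3 - <<'E'
from h import *
p,Rt=tgt('green.npz',yel(.077,0,.13),-24.);plan(p,Rt);p,Rt=tgt('green.npz',yel(.077,0,.09),-24.);plan(p,Rt);print(np.round(get_obs()['joints'],2),get_obs()['force'])
im=grab_frame('side');cv2.imwrite('pics/s1.png',cv2.resize(im[140:260,220:400],(720,480),interpolation=cv2.INTER_CUBIC))
E
```

```text
t 6.33 tcp [0.5015 0.0339 0.1713] yaw 152.7 z [-0.581  0.263 -0.77 ]
 turn [ 0.3 -0.3 -2. ] shift [-3.88  0.75  1.63] rows>= 1.0685181321098833
t 6.33 tcp [0.5015 0.0339 0.1713] yaw 152.7 z [-0.581  0.263 -0.77 ]
 turn [ 0.3 -0.3 -2. ] shift [-6.43  0.85  4.71] rows>= 2.0036088446508127
[ 0.46  1.01 -0.84  1.47  0.25  1.47  0.72] [-0.77459655  0.83391298 -1.10585388]
```

View pics/s1.png

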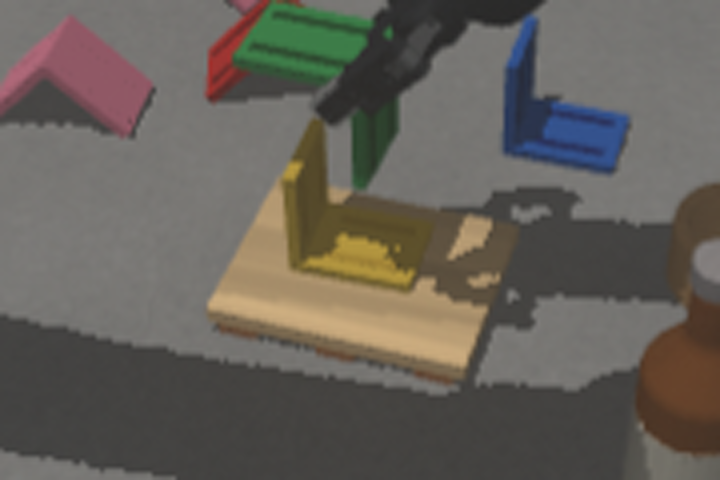

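Side view: green's level leg is up at (300,40), its other leg hangs at (375,140), and yellow stands below. It looks level. I'm aligning above the final spot.

>>> drive_tool(commands=[[[0.1, 0, -0.7, -1.3, 0.25, 0.5, 0.5], [0.1, 0, -0.7, -1.3, 0.25, 0.5, 0.5], [0.1, 0, -0.7, -1.3, 0.25, 0.5, 0.5], [0, 0, 0, 0, 0, 0, 0.5]]])

```text
time: 6.72
tcp_pos: [0.5229, 0.0212, 0.1305]
orientation: [-0.526, -2.407, -0.165]
force: [-0.4, 0.5, -1.7]
opening: 0.695
```

```bash
python3 - <<'E'
from h import *
p,Rt=tgt('green.npz',yel(.077,0,.11),-24.);plan(p,Rt);print(np.round(get_obs()['joints'],2),get_obs()['force'])
p,Rt=tgt('green.npz',yel(.077,0,.088),-24.);plan(p,Rt);print(Rt.T@[0,0,-1])
E
```

```text
t 6.72 tcp [0.5229 0.0212 0.1305] yaw 154.9 z [-0.582  0.248 -0.775]
 turn [-0.5  0.1 -0.4] shift [-0.65  0.9   1.6 ] rows>= 0.4870042357465005
[ 0.44  1.08 -0.81  1.41  0.3   1.47  0.77] [-0.41197216  0.48029297 -1.72905652]
t 6.72 tcp [0.5229 0.0212 0.1305] yaw 154.9 z [-0.582  0.248 -0.775]
 turn [-0.5  0.1 -0.4] shift [-2.04  0.94  3.3 ] rows>= 0.9988397249263665
[-0.63396602  0.00594159  0.77333808]
```

>>> drive_tool(commands=[[[-0.2, 0, -0.2, 0, 0.5, 0.5, 0.5], [-0.2, 0, -0.2, -0.3, 0.4, 0.5, 0.5], [0, 0, 0, -0.3, 0.1, 0.5, 0.5], [0, 0, 0, 0, 0, 0, 0.5]]])

```text
time: 7.05
tcp_pos: [0.5223, 0.0303, 0.113]
orientation: [-0.526, -2.409, -0.177]
force: [-0.9, 0.5, -2.4]
opening: 0.692
```

```bash
python3 - <<'E'
from h import *
p,Rt=tgt('green.npz',yel(.077,0,.088),-24.);plan(p,Rt);print(get_obs()['force'])
im=grab_frame('side');cv2.imwrite('pics/s2.png',cv2.resize(im[140:260,220:400],(720,480),interpolation=cv2.INTER_CUBIC))
E
```

```text
t 7.05 tcp [0.5223 0.0303 0.113 ] yaw 155.2 z [-0.578  0.256 -0.775]
 turn [ 0.   0.1 -0.2] shift [-1.28  0.08  1.69] rows>= 0.5308395312918719
[-0.8778846   0.46291148 -2.42450692]
```

>>> drive_tool(commands=[[[0, 0, 0, -0.32, 0.03, 0.4, 0.5], [0, 0, 0, -0.32, 0.03, 0.4, 0.5], [0, 0, 0, -0.25, 0, 0.3, 0.5], [0, 0, 0, 0, 0, 0, 0.5]]])

```text
time: 7.43
tcp_pos: [0.5231, 0.0307, 0.0991]
orientation: [-0.526, -2.411, -0.177]
force: [-0.8, 0.2, -2.0]
opening: 0.691
```

>>> drive_tool(commands=[[[0, 0, 0, -0.13, 0, 0.16, 0.5], [0, 0, 0, -0.13, 0, 0.16, 0.5]]])

```text
time: 7.6
tcp_pos: [0.5232, 0.0308, 0.0949]
orientation: [-0.526, -2.411, -0.177]
force: [0.8, 0.0, -1.7]
opening: 0.691
```

```bash
python3 - <<'E'
from h import *
p,Rt=tgt('green.npz',yel(.077,0,.088),-24.);plan(p,Rt);print(get_obs()['force'])
E
```

```text
t 7.6 tcp [0.5232 0.0308 0.0949] yaw 155.2 z [-0.576  0.256 -0.776]
 turn [ 0.   0.3 -0.1] shift [-0.09 -0.01  0.32] rows>= 0.08401091547754172
[ 0.82333081  0.01537971 -1.74048034]
```

>>> drive_tool(commands=[[[0, 0, 0, -0.06, 0, 0.14, 0.5], [0, 0, 0, -0.06, 0, 0.14, 0.5], [0, 0, 0, -0.06, 0, 0.1, 0.5]]])

```text
time: 7.85
tcp_pos: [0.5225, 0.0313, 0.0909]
orientation: [-0.527, -2.411, -0.178]
force: [1.5, -2.4, 7.3]
opening: 0.692
```

>>> drive_tool(commands=[[[0, 0, 0, -0.1, 0, 0.12, 0.5], [0, 0, 0, 0, 0, 0, 0.5]]])

```text
time: 8.02
tcp_pos: [0.5225, 0.0312, 0.0914]
orientation: [-0.526, -2.41, -0.179]
force: [0.9, -0.3, -1.1]
opening: 0.688
```

>>> drive_tool(commands=[[[0, 0, 0, -0.1, 0, 0.12, 0.5], [0, 0, 0, -0.13, 0, 0.16, 0.5], [0, 0, 0, -0.13, 0, 0.16, 0.5], [0, 0, 0, -0.13, 0, 0.16, 0.5]]])

```text
time: 8.35
tcp_pos: [0.5227, 0.0313, 0.0908]
orientation: [-0.525, -2.407, -0.181]
force: [0.2, -2.6, 10.8]
opening: 0.693
```

```bash
python3 - <<'E'
from h import *
p,Rt=tgt('green.npz',yel(.077,0,.088),-24.);plan(p,Rt);print(get_obs()['force'])
im=grab_frame('side');cv2.imwrite('pics/s3.png',cv2.resize(im[140:260,220:400],(720,480),interpolation=cv2.INTER_CUBIC))
E
```

```text
t 8.35 tcp [0.5227 0.0313 0.0908] yaw 155.3 z [-0.579  0.259 -0.773]
 turn [ 0.1 -0.  -0.1] shift [ 0.11 -0.04 -0.04] rows>= 0.031428943255045645
[ 0.17549282 -2.64263778 10.80945366]
```

View pics/s3.png

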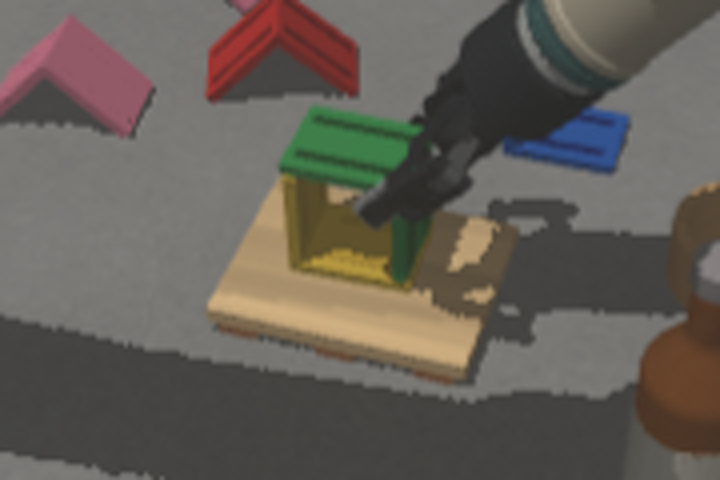

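Green closes the square tube with yellow (front outline from (285,170) to (410,280)), flush and level, with 10.8 N felt. I'm releasing and backing off along the tool axis.

>>> drive_tool(commands=[[[0, 0, 0, 0, 0, 0, 0.8], [0, 0, 0, 0, 0, 0, 1], [0, 0, 0, 0, 0, 0, 1], [0, 0, 0, 0, 0, 0, 1], [0, 0, 0, 0, 0, 0, 1], [0, 0, 0, 0, 0, -1.5, 1], [0, 0, 0, 0, 0, -2.5, 1], [0, 0, 0, 0, 0, -3, 1], [0, 0, 0, 0, 0, -3, 1], [0, 0, 0, 0, 0, -3, 1], [0, 0, 0, 0, 0, -2, 1]]])

```text
time: 9.32
tcp_pos: [0.6071, -0.0082, 0.2058]
orientation: [-0.516, -2.394, -0.176]
force: [0.5, -0.1, -0.2]
opening: 0.996
```

```bash
python3 - <<'E'
from h import *
im=cv2.imread('pics/w3.png');cm=np.load('w3.npy',allow_pickle=True).item()
for b in blobs(mask(im,'blue',125,40),100):
    q=cv2.approxPolyDP(cv2.convexHull(b),1.5,True)[:,0];print(cv2.contourArea(b),q.tolist(),np.round(onplane(cm,q,.008)[:,:2],3).tolist(),np.round(onplane(cm,q,.08)[:,:2],3).tolist())
t=cv2.imread('pics/top0.png');ct=camera_model('top')
b=[b for b in blobs(mask(t,'blue')) if b[:,0,0].min()>200][0];q=cv2.approxPolyDP(cv2.convexHull(b),1.5,True)[:,0];print('top',q.tolist(),np.round(onplane(ct,q,.008)[:,:2],3).tolist(),np.round(onplane(ct,q,.08)[:,:2],3).tolist())
Rt=Rdown(65,0);plan([.60,.17,.28],Rt)
E
```

```text
2867.5 [[639, 248], [639, 254], [594, 297], [559, 300], [552, 298], [550, 243], [596, 242]] [[0.677, 0.259], [0.685, 0.255], [0.706, 0.165], [0.686, 0.117], [0.679, 0.109], [0.61, 0.139], [0.639, 0.201]] [[0.629, 0.185], [0.636, 0.182], [0.653, 0.11], [0.637, 0.071], [0.631, 0.064], [0.576, 0.088], [0.599, 0.139]]
top [[274, 149], [289, 155], [279, 176], [264, 169], [261, 165]] [[0.704, 0.164], [0.686, 0.117], [0.619, 0.145], [0.64, 0.192], [0.652, 0.202]] [[0.685, 0.156], [0.667, 0.111], [0.603, 0.138], [0.623, 0.183], [0.635, 0.192]]
t 9.32 tcp [ 0.6071 -0.0082  0.2058] yaw 155.4 z [-0.591  0.257 -0.765]
 turn [-32.1 -30.8  86.6] shift [10.95 15.9  -0.68] rows>= 13.908349302194107
```

```bash
cat >> h.py <<'E'
from scipy.linalg import logm,expm
def twist(p,Rt,n):
    o,R0,p0=pose();A=np.eye(4);A[:3,:3]=R0;A[:3,3]=p0;B=np.eye(4);B[:3,:3]=Rt;B[:3,3]=p
    L=logm(np.linalg.inv(A)@B).real/n;S=expm(L)
    print('row x',n,np.round(R.from_matrix(S[:3,:3]).as_rotvec(degrees=True),2),np.round(S[:3,3]*100,2))
    print('path',[np.round((A@expm(L*k))[:3,3],2).tolist() for k in range(0,n+1,3)])
E
python3 - <<'E'
from h import *
twist([.60,.17,.25],Rdown(65,0),15);print(np.round(get_obs()['joints'],2))
E
```

```text
row x 15 [-2.14 -2.05  5.77] [1.29 0.41 0.13]
path [[0.61, -0.01, 0.21], [0.59, 0.02, 0.23], [0.57, 0.06, 0.24], [0.57, 0.1, 0.25], [0.58, 0.13, 0.25], [0.6, 0.17, 0.25]]
[ 0.39  1.11 -0.81  1.04  0.28  1.79  0.84]
```

>>> drive_tool(commands=[[[-2.14, -2.05, 5.8, 1.3, 0.4, 0.1, 1], [-2.14, -2.05, 5.8, 1.3, 0.4, 0.1, 1], [-2.14, -2.05, 5.8, 1.3, 0.4, 0.1, 1], [-2.14, -2.05, 5.8, 1.3, 0.4, 0.1, 1], [-2.14, -2.05, 5.8, 1.3, 0.4, 0.1, 1], [-2.14, -2.05, 5.8, 1.3, 0.4, 0.1, 1], [-2.14, -2.05, 5.8, 1.3, 0.4, 0.1, 1], [-2.14, -2.05, 5.8, 1.3, 0.4, 0.1, 1], [-2.14, -2.05, 5.8, 1.3, 0.4, 0.1, 1], [-2.14, -2.05, 5.8, 1.3, 0.4, 0.1, 1], [-2.14, -2.05, 5.8, 1.3, 0.4, 0.1, 1], [-2.14, -2.05, 5.8, 1.3, 0.4, 0.1, 1], [-2.14, -2.05, 5.8, 1.3, 0.4, 0.1, 0.6], [-2.14, -2.05, 5.8, 1.3, 0.4, 0.1, 0.6], [-2.14, -2.05, 5.8, 1.3, 0.4, 0.1, 0.6], [0, 0, 0, 0, 0, 0, 0.6]]])

```text
time: 10.65
tcp_pos: [0.6099, 0.1742, 0.2541]
orientation: [2.701, 1.544, 0.001]
force: [-0.1, 1.5, -0.9]
opening: 0.6
```

```bash
python3 - <<'E'
from h import *
plan([.625,.171,.14],Rdown(64.5,0));print(np.round(get_obs()['joints'],2))
cm=camera_model('wrist');im=grab_frame('wrist');cv2.imwrite('pics/w4.png',im);np.save('w4.npy',cm,allow_pickle=True)
for b in blobs(mask(im,'blue',125,40),100):
    q=cv2.approxPolyDP(cv2.convexHull(b),1.5,True)[:,0];print(cv2.contourArea(b),q.tolist(),np.round(onplane(cm,q,.008)[:,:2],3).tolist(),np.round(onplane(cm,q,.08)[:,:2],3).tolist())
E
```

```text
t 10.65 tcp [0.6099 0.1742 0.2541] yaw 59.5 z [ 0.016 -0.026 -1.   ]
 turn [ 1.5  0.9 -5. ] shift [ 0.65  1.16 11.44] rows>= 2.8796271644128897
[-0.18  0.61 -0.26  1.56  0.21  1.   -1.04]
2517.0 [[385, 132], [387, 174], [340, 198], [335, 198], [328, 138]] [[0.706, 0.165], [0.683, 0.112], [0.61, 0.115], [0.604, 0.119], [0.637, 0.197]] [[0.695, 0.182], [0.677, 0.139], [0.617, 0.141], [0.613, 0.144], [0.64, 0.207]]
```

View pics/w4.png

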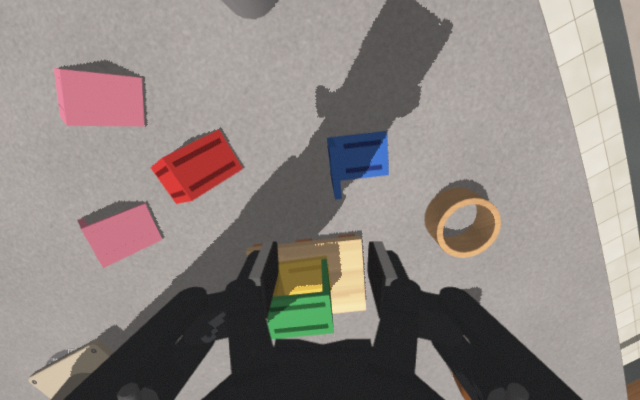

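Wrist view shows blue at (358,160), with its upright leg at left running (328,138)–(337,198). Green and yellow are still closed and flush at (300,295), and red is at (198,165). I'm descending on blue's upright leg.

```bash
python3 - <<'E'
from h import *
twist([.627,.170,.058],Rdown(65.5,0),6)
E
```

```text
row x 6 [ 0.24  0.17 -0.97] [0.14 0.22 3.27]
path [[0.61, 0.17, 0.25], [0.62, 0.17, 0.16], [0.63, 0.17, 0.06]]
```

>>> drive_tool(commands=[[[0.25, 0.2, -1, 0.2, 0.3, 3.2, 0.6], [0.25, 0.2, -1, 0.2, 0.3, 3.2, 0.6], [0.25, 0.2, -1, 0.1, 0.3, 3.2, 0.6], [0.25, 0.2, -1, 0.1, 0.2, 3.2, 0.6], [0.25, 0.2, -1, 0, 0.2, 2.2, 0.6], [0, 0, 0, 0, 0, 0, 0.6]]])

```text
time: 11.2
tcp_pos: [0.6268, 0.1631, 0.1006]
orientation: [2.645, 1.696, 0.007]
force: [-0.9, -0.3, -0.3]
opening: 0.6
```

```bash
python3 - <<'E'
from h import *
plan([.627,.170,.058],Rdown(65.5,0))
cm=camera_model('wrist');im=grab_frame('wrist');cv2.imwrite('pics/w5.png',im)
for b in blobs(mask(im,'blue',125,40),100):
    q=cv2.approxPolyDP(cv2.convexHull(b),1.5,True)[:,0];print(cv2.contourArea(b),q.tolist(),np.round(onplane(cm,q,.008)[:,:2],3).tolist(),np.round(onplane(cm,q,.08)[:,:2],3).tolist())
E
```

```text
t 11.2 tcp [0.6268 0.1631 0.1006] yaw 65.3 z [ 0.004  0.002 -1.   ]
 turn [ 0.1 -0.2 -0.2] shift [ 0.62 -0.28  4.26] rows>= 1.078655739201414
7126.5 [[415, 164], [408, 230], [327, 283], [317, 283], [314, 193], [317, 164]] [[0.708, 0.165], [0.684, 0.112], [0.598, 0.092], [0.589, 0.096], [0.624, 0.177], [0.637, 0.198]] [[0.692, 0.19], [0.676, 0.154], [0.618, 0.141], [0.612, 0.143], [0.636, 0.197], [0.644, 0.211]]
```

>>> drive_tool(commands=[[[0, 0, 0.2, 0.3, -0.1, 2.2, 0.6], [0, 0, 0.2, 0.2, -0.1, 2.2, 0.6], [0, 0, 0, 0, 0, 0, 0.6], [0, 0, 0, 0, 0, 0, 0], [0, 0, 0, 0, 0, 0, 0], [0, 0, 0, 0, 0, 0, 0], [0, 0, 0, 0, 0, 0, 0], [0, 0, 0, 0, 0, 0, 0], [0, 0, 0, 0, 0, 0, 0], [0, 0, 0, 0, 0, 0, 0], [0, 0, 0, 0, 0, 0, 0]]])

```text
time: 12.17
tcp_pos: [0.6355, 0.1666, 0.0726]
orientation: [2.651, 1.676, 0.037]
force: [0.3, 0.4, -1.1]
opening: 0.081
```

```bash
python3 - <<'E'
from h import *
plan([.627,.169,.056],Rdown(65.5,0));o=get_obs();print(o['opening'],o['force'])
# gripped: guard origin relative to tool: jaw centre = leg mid thickness
R0=o['orientation']
E
```

```text
t 12.17 tcp [0.6355 0.1666 0.0726] yaw 64.6 z [ 0.022  0.008 -1.   ]
 turn [ 1.  -1.  -0.9] shift [-0.17 -0.9   1.64] rows>= 0.4689511185810027
0.08087773414763305 [ 0.28652579  0.35245558 -1.14480817]
```

```bash
python3 - <<'E'
from h import *
cm=camera_model('wrist');im=grab_frame('wrist');s=grab_frame('side')
for b in blobs(mask(im,'blue',125,40),100):
    q=cv2.approxPolyDP(cv2.convexHull(b),1.5,True)[:,0];print(cv2.contourArea(b),q.tolist(),np.round(onplane(cm,q,.008)[:,:2],3).tolist(),np.round(onplane(cm,q,.08)[:,:2],3).tolist())
s=cv2.resize(s[110:230,290:430],(560,480),interpolation=cv2.INTER_CUBIC)
cv2.imwrite('pics/c6.png',np.hstack([s,im[120:360,220:460].repeat(2,0)[:, :].repeat(1,1)]))
E
```

```text
8915.0 [[428, 182], [429, 189], [420, 257], [329, 329], [317, 329], [314, 261], [317, 182]] [[0.716, 0.161], [0.715, 0.155], [0.691, 0.105], [0.597, 0.072], [0.587, 0.077], [0.614, 0.139], [0.644, 0.195]] [[0.698, 0.191], [0.697, 0.187], [0.682, 0.156], [0.623, 0.136], [0.617, 0.139], [0.634, 0.177], [0.653, 0.212]]
```

View pics/c6.png

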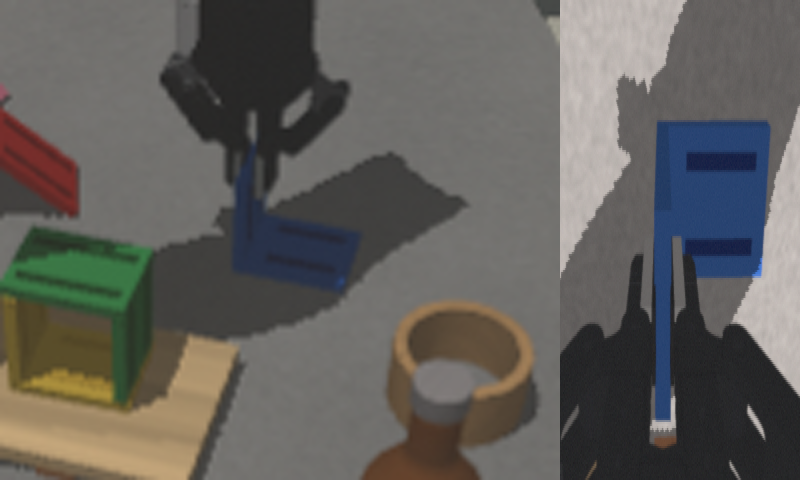

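The grip holds: the left panel (side crop) shows the fingers on blue's upright leg, and the right panel shows its far edge. Blue slid about 1 cm with the fingers as they centred. I'm lifting it.

>>> drive_tool(commands=[[[0, 0, 0, 0, 0, -2, 0], [0, 0, 0, 0, 0, -3.5, 0], [0, 0, 0, 0, 0, -3.5, 0], [0, 0, 0, 0, 0, -3.5, 0], [0, 0, 0, 0, 0, -3.5, 0], [0, 0, 0, 0, 0, -2, 0], [0, 0, 0, 0, 0, 0, 0]]])

```text
time: 12.85
tcp_pos: [0.6287, 0.1648, 0.2554]
orientation: [2.653, 1.68, 0.02]
force: [0.1, 0.1, -0.6]
opening: 0.083
```

```bash
python3 - <<'E'
from h import *
p=yel(.004,.003,.088+.0726+.03);plan(p,Rdown(65.5,0));o=get_obs();print(p,o['opening'],o['force'])
cm=camera_model('wrist');im=grab_frame('wrist');cv2.imwrite('pics/w7.png',im);h=o['tcp_pos'][2]-.0726;print(h)
for b in blobs(mask(im,'blue',125,40),100):
    q=cv2.approxPolyDP(cv2.convexHull(b),1.5,True)[:,0];P=onplane(cm,q,.008+h);P[:,2]=.008+h;print(q.tolist(),np.round((P-o['tcp_pos'])@R.from_rotvec(o['orientation']).as_matrix(),3).tolist())
E
```

```text
t 12.85 tcp [0.6287 0.1648 0.2554] yaw 64.7 z [ 0.011  0.006 -1.   ]
 turn [ 0.4 -0.6 -0.8] shift [-16.72  -9.82   4.24] rows>= 4.9624341962523655
[0.46887439 0.05591369 0.2106    ] 0.08255365484975016 [ 0.10674733  0.13385137 -0.6293106 ]
0.18280676180224553
[[427, 182], [429, 184], [420, 256], [329, 329], [317, 329], [314, 227], [318, 181]] [[0.028, 0.074, 0.065], [0.027, 0.075, 0.065], [-0.032, 0.075, 0.065], [-0.104, 0.004, 0.064], [-0.103, -0.006, 0.064], [-0.006, -0.008, 0.064], [0.029, -0.005, 0.065]]
```

>>> drive_tool(commands=[[[0, 0, 0, -2.0, -1.2, 0, 0], [0, 0, 0, -3.0, -1.8, 0.3, 0], [0, 0, 0, -3.0, -1.8, 0.5, 0], [0, 0, 0, -3.0, -1.8, 0.5, 0], [0, 0, -0.3, -3.0, -1.8, 0.5, 0], [0, 0, -0.3, -2.0, -1.2, 0.5, 0], [0, 0, -0.2, -0.8, -0.3, 0.5, 0], [0, 0, 0, 0, 0, 0, 0]]])

```text
time: 13.57
tcp_pos: [0.4501, 0.0497, 0.2089]
orientation: [-2.632, -1.697, 0.014]
force: [-0.3, -0.1, -1.2]
opening: 0.084
```

```bash
python3 - <<'E'
from h import *
p=yel(.004,.002,.088+.0726+.0);plan(p,Rdown(65.5,0));o=get_obs();print(p,o['opening'],o['force'])
E
```

```text
t 13.57 tcp [0.4501 0.0497 0.2089] yaw 65.6 z [-0.013  0.004 -1.   ]
 turn [-0.8  0.1  0.1] shift [1.25 1.49 2.81] rows>= 0.8542875945322025
[0.46846766 0.05500014 0.1806    ] 0.08355490733792173 [-0.33999788 -0.09291321 -1.17369261]
```

>>> drive_tool(commands=[[[-0.3, 0, 0, 0.4, 0.5, 0.2, 0], [-0.3, 0, 0, 0.4, 0.5, 0.4, 0], [-0.2, 0, 0, 0.4, 0.5, 0.5, 0], [0, 0, 0, 0, 0, 0.2, 0], [0, 0, 0, 0, 0, 0, 0]]])

```text
time: 13.98
tcp_pos: [0.4727, 0.0574, 0.192]
orientation: [2.639, 1.704, -0.0]
force: [-0.7, -0.3, -1.3]
opening: 0.08
```

```bash
python3 - <<'E'
from h import *
p=yel(.004,.002,.088+.0726+.0);plan(p,Rdown(65.5,0));o=get_obs();print(p,o['opening'],o['force'])
E
```

```text
t 13.98 tcp [0.4727 0.0574 0.192 ] yaw 65.7 z [ 0.    -0.001 -1.   ]
 turn [0.  0.  0.2] shift [-0.39 -0.28  1.14] rows>= 0.30963025559282015
[0.46846766 0.05500014 0.1806    ] 0.07967306694114407 [-0.70171889 -0.32120694 -1.29596883]
```

>>> drive_tool(commands=[[[0, 0, 0, -0.15, -0.1, 0.2, 0], [0, 0, 0, -0.15, -0.1, 0.25, 0], [0, 0, 0, 0, 0, 0.2, 0], [0, 0, 0, 0, 0, 0, 0]]])

```text
time: 14.32
tcp_pos: [0.4704, 0.057, 0.1845]
orientation: [-2.637, -1.707, -0.001]
force: [-0.4, 0.1, -1.3]
opening: 0.086
```

>>> drive_tool(commands=[[[0, 0, 0, 0, 0, 0.15, 0], [0, 0, 0, 0, 0, 0.15, 0]]])

```text
time: 14.48
tcp_pos: [0.4704, 0.0568, 0.1816]
orientation: [2.637, 1.707, 0.002]
force: [0.4, 0.0, -0.8]
opening: 0.08
```

```bash
python3 - <<'E'
from h import *
p=yel(.004,.002,.088+.0726+.0);plan(p,Rdown(65.5,0));o=get_obs();print(p,o['opening'],o['force'])
E
```

```text
t 14.48 tcp [0.4704 0.0568 0.1816] yaw 65.8 z [ 0.001  0.    -1.   ]
 turn [ 0.  -0.   0.3] shift [-0.25 -0.1   0.1 ] rows>= 0.07168217329279661
[0.46846766 0.05500014 0.1806    ] 0.08010898116213006 [ 0.38979494  0.00202947 -0.83923638]
```

Within 2.5 mm, so I'm creeping down to contact.

>>> drive_tool(commands=[[[0, 0, 0, -0.05, 0, 0.12, 0], [0, 0, 0, -0.05, 0, 0.12, 0], [0, 0, 0, 0, 0, 0.15, 0]]])

```text
time: 14.73
tcp_pos: [0.4701, 0.0557, 0.1776]
orientation: [2.637, 1.706, 0.002]
force: [0.6, -0.0, -1.1]
opening: 0.082
```

>>> drive_tool(commands=[[[0, 0, 0, 0, 0, 0.15, 0], [0, 0, 0, 0, 0, 0.15, 0]]])

```text
time: 14.9
tcp_pos: [0.4702, 0.0562, 0.1766]
orientation: [2.637, 1.705, 0.004]
force: [-8.5, -0.4, 29.9]
opening: 0.086
```

>>> drive_tool(commands=[[[0, 0, 0, 0, 0, 0, 0], [0, 0, 0, 0, 0, 0.05, 0], [0, 0, 0, 0, 0, 0.05, 0]]])

```text
time: 15.15
tcp_pos: [0.4708, 0.0565, 0.1768]
orientation: [2.635, 1.705, 0.007]
force: [-0.3, -0.0, 0.6]
opening: 0.085
```

```bash
python3 - <<'E'
from h import *
p=yel(.004,.002,.088+.0726+.0);plan(p,Rdown(65.5,0));o=get_obs();print(p,o['opening'],o['force'])
s=grab_frame('side');w=grab_frame('wrist')
s=cv2.resize(s[90:240,240:390],(480,480),interpolation=cv2.INTER_CUBIC)
cv2.imwrite('pics/c8.png',np.hstack([s,cv2.resize(w[100:400,180:480],(310,480))]))
E
```

```text
t 15.15 tcp [0.4708 0.0565 0.1768] yaw 65.8 z [ 0.005  0.    -1.   ]
 turn [ 0.3 -0.1  0.3] shift [-0.23 -0.15 -0.38] rows>= 0.11643337594904567
[0.46846766 0.05500014 0.1806    ] 0.08502445282803171 [-0.31573276 -0.02926553  0.59636646]
```

View pics/c8.png

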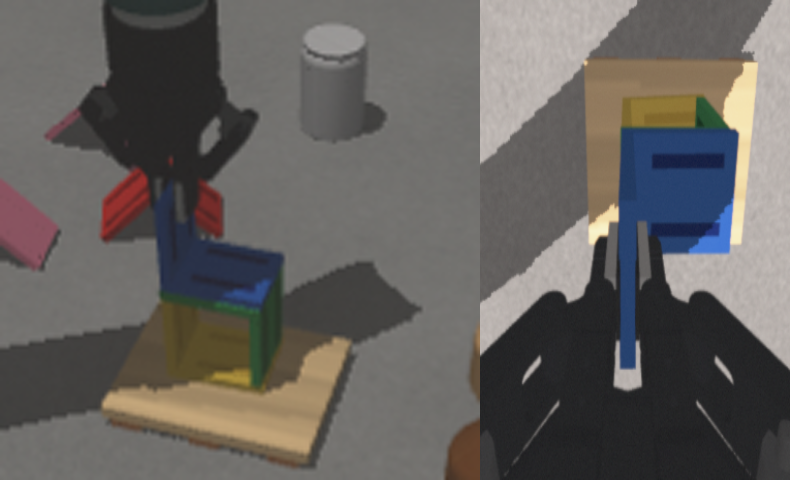

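Blue stands on green, flush and upright. In the side crop its flat leg is at (225,272) on green, and its upright leg is above yellow's. I'm pressing lightly once more, then releasing and rising.

>>> drive_tool(commands=[[[0, 0, 0, 0, 0, 0.08, 0], [0, 0, 0, 0, 0, 0.1, 0], [0, 0, 0, 0, 0, 0.1, 0]]])

```text
time: 15.5
tcp_pos: [0.471, 0.0571, 0.1767]
orientation: [2.635, 1.704, 0.008]
force: [-4.3, -0.9, 13.4]
opening: 0.081
```

>>> drive_tool(commands=[[[0, 0, 0, 0, 0, 0, 0.2], [0, 0, 0, 0, 0, 0, 0.4], [0, 0, 0, 0, 0, 0, 0.5], [0, 0, 0, 0, 0, 0, 0.5], [0, 0, 0, 0, 0, 0, 0.5], [0, 0, 0, 0, 0, -2, 0.5], [0, 0, 0, 0, 0, -3.5, 0.5], [0, 0, 0, 0, 0, -3.5, 0.5], [0, 0, 0, 0, 0, -3.5, 0.5], [0, 0, 0, 0, 0, 0, 0.5]]])

```text
time: 16.33
tcp_pos: [0.4687, 0.057, 0.3031]
orientation: [-2.636, -1.707, 0.004]
force: [1.5, -0.1, 0.5]
opening: 0.5
```

```bash
python3 - <<'E'
from h import *
im=cv2.imread('pics/w4.png');cm=np.load('w4.npy',allow_pickle=True).item()
t=cv2.imread('pics/top0.png');ct=camera_model('top')
for I,C,s in((im,cm,125),(t,ct,150)):
  for b in blobs(mask(I,'red',s,40),200)[:2]:
    q=cv2.approxPolyDP(cv2.convexHull(b),1.5,True)[:,0];print(q.tolist(),np.round(onplane(C,q,.062)[:,:2],3).tolist())
print(get_obs()['force'],np.round(get_obs()['joints'],2))
twist([.44,.24,.25],Rdown(177,0),17)
E
```

```text
[[219, 130], [240, 164], [241, 169], [192, 200], [176, 203], [151, 167], [161, 158]] [[0.539, 0.274], [0.537, 0.231], [0.534, 0.225], [0.461, 0.225], [0.441, 0.232], [0.445, 0.282], [0.463, 0.284]]
[[235, 207], [252, 209], [248, 244], [230, 242], [229, 222]] [[0.511, 0.266], [0.506, 0.216], [0.403, 0.223], [0.408, 0.276], [0.467, 0.282]]
[[130, 342], [128, 384], [122, 387], [120, 382], [123, 345], [126, 342]] [[0.119, 0.547], [0.004, 0.544], [-0.005, 0.56], [0.008, 0.567], [0.11, 0.566], [0.118, 0.558]]
[ 1.52939563 -0.06204155  0.463228  ] [ 0.1   0.33 -0.37  1.91  0.14  0.93 -0.76]
row x 17 [-0.01 -0.01 -6.54] [1.21 0.42 0.31]
path [[0.47, 0.06, 0.3], [0.49, 0.09, 0.29], [0.5, 0.12, 0.28], [0.5, 0.16, 0.27], [0.49, 0.2, 0.27], [0.46, 0.23, 0.26]]
```

>>> drive_tool(commands=[[[0, 0, -6.5, 1.2, 0.4, 0.3, 0.7], [0, 0, -6.5, 1.2, 0.4, 0.3, 1], [0, 0, -6.5, 1.2, 0.4, 0.3, 1], [0, 0, -6.5, 1.2, 0.4, 0.3, 1], [0, 0, -6.5, 1.2, 0.4, 0.3, 1], [0, 0, -6.5, 1.2, 0.4, 0.3, 1], [0, 0, -6.5, 1.2, 0.4, 0.3, 1], [0, 0, -6.5, 1.2, 0.4, 0.3, 1], [0, 0, -6.5, 1.2, 0.4, 0.3, 1], [0, 0, -6.5, 1.2, 0.4, 0.3, 1], [0, 0, -6.5, 1.2, 0.4, 0.3, 1], [0, 0, -6.5, 1.2, 0.4, 0.3, 1], [0, 0, -6.5, 1.2, 0.4, 0.3, 1], [0, 0, -6.5, 1.2, 0.4, 0.3, 1], [0, 0, -6.5, 1.2, 0.4, 0.3, 1], [0, 0, -6.5, 1.2, 0.4, 0.3, 1], [0, 0, -6.5, 1.2, 0.4, 0.3, 1], [0, 0, 0, 0, 0, 0, 1]]])

```text
time: 17.83
tcp_pos: [0.4313, 0.2387, 0.2423]
orientation: [0.041, -3.135, -0.0]
force: [-1.2, -0.8, -0.6]
opening: 1.002
```

```bash
python3 - <<'E'
from h import *
cm=camera_model('wrist');im=grab_frame('wrist');cv2.imwrite('pics/w9.png',im);np.save('w9.npy',cm,allow_pickle=True)
b=blobs(mask(im,'red',110,40),200)[0];q=cv2.approxPolyDP(cv2.convexHull(b),1.5,True)[:,0];print(q.tolist(),np.round(onplane(cm,q,.062)[:,:2],3).tolist())
v=cv2.cvtColor(im,cv2.COLOR_BGR2HSV)[:,:,2];cx=int(b[:,0,0].mean());print(cx,v[b[:,0,1].min():b[:,0,1].max(),cx].tolist(),b[:,0,1].min())
for c,z in(('blue',.116),('blue',.196)):
  for b in blobs(mask(im,c,110,40),200)[:1]:
    q=cv2.approxPolyDP(cv2.convexHull(b),1.5,True)[:,0];print(c,z,q.tolist(),np.round(onplane(cm,q,z)[:,:2],3).tolist())
plan([.462,.2545,.036],Rdown(177,0))
E
```

```text
[[315, 149], [360, 153], [360, 207], [349, 230], [308, 226]] [[0.396, 0.23], [0.399, 0.28], [0.462, 0.284], [0.492, 0.273], [0.488, 0.223]]
334 [166, 198, 220, 221, 221, 221, 222, 221, 222, 221, 221, 222, 222, 222, 221, 222, 222, 221, 222, 221, 221, 221, 223, 222, 221, 222, 221, 222, 222, 222, 222, 222, 222, 222, 221, 222, 221, 220, 221, 222, 222, 222, 221, 222, 222, 222, 221, 221, 221, 222, 222, 221, 221, 221, 222, 221, 220, 202, 176, 170, 168, 169, 169, 169, 168, 169, 168, 168, 169, 168, 168, 168, 168, 162, 138, 113, 110, 110, 111, 112, 107] 149
blue 0.116 [[51, 246], [119, 209], [173, 232], [158, 280], [151, 292], [117, 281], [50, 253]] [[0.496, -0.05], [0.451, 0.037], [0.474, 0.089], [0.533, 0.063], [0.549, 0.052], [0.537, 0.016], [0.505, -0.054]]
blue 0.196 [[51, 246], [119, 209], [173, 232], [158, 280], [151, 292], [117, 281], [50, 253]] [[0.449, 0.041], [0.418, 0.1], [0.434, 0.136], [0.474, 0.118], [0.485, 0.111], [0.477, 0.086], [0.455, 0.038]]
t 17.88 tcp [0.4328 0.238  0.2425] yaw -178.8 z [-0.005 -0.    -1.   ]
 turn [-0.  -0.3  4.2] shift [-3.06  1.59 20.64] rows>= 5.230487992429344
```

>>> drive_tool(commands=[[[0, -1, 0.8, -0.4, 0.3, 2.6, 1], [0, -1, 0.8, -0.7, 0.4, 2.6, 1], [0, -1, 0.8, -0.7, 0.4, 2.6, 1], [0, -1, 0.8, -0.7, 0.4, 2.6, 1], [0, -1, 0.8, -0.5, 0.2, 2.6, 1], [0, 0, 0, 0, 0, 0, 1]]])

```text
time: 18.38
tcp_pos: [0.4774, 0.2522, 0.1098]
orientation: [0.125, 3.044, 0.003]
force: [-0.2, -0.4, 0.7]
opening: 0.998
```

```bash
python3 - <<'E'
from h import *
cm=camera_model('wrist');im=grab_frame('wrist')
b=blobs(mask(im,'red',110,40),200)[0];q=cv2.approxPolyDP(cv2.convexHull(b),1.5,True)[:,0];print(q.tolist(),np.round(onplane(cm,q,.062)[:,:2],3).tolist())
plan([.461,.2545,.034],Rdown(177,-5));print(np.round(get_obs()['joints'],2))
E
```

```text
[[359, 105], [361, 109], [368, 204], [356, 230], [352, 232], [291, 232], [278, 206], [283, 106]] [[0.401, 0.28], [0.403, 0.281], [0.464, 0.284], [0.484, 0.276], [0.485, 0.273], [0.481, 0.231], [0.461, 0.225], [0.398, 0.237]]
t 18.43 tcp [0.4778 0.2528 0.1116] yaw 175.3 z [ 0.096 -0.001 -0.995]
 turn [ 0.2  0.5 -1.7] shift [ 2.43 -0.02  7.57] rows>= 1.9865832982545413
[-0.18  0.71 -0.59  2.01  0.84  0.6   0.13]
```

>>> drive_tool(commands=[[[0, 0, -0.4, 0.8, 0, 1.9, 1], [0, 0, -0.4, 0.6, 0, 1.9, 1], [0, 0, -0.4, 0.5, 0, 1.9, 1], [0, 0, -0.4, 0.3, 0, 1.8, 1], [0, 0, 0, 0, 0, 0, 1]]])

```text
time: 18.85
tcp_pos: [0.4705, 0.2557, 0.0398]
orientation: [0.099, 3.032, 0.011]
force: [0.1, -0.5, 0.6]
opening: 1.001
```

```bash
python3 - <<'E'
from h import *
plan([.4625,.2545,.032],Rdown(177.1,-5));print(np.round(get_obs()['joints'],2),get_obs()['force'])
E
```

```text
t 18.85 tcp [0.4705 0.2557 0.0398] yaw 176.2 z [ 0.108  0.004 -0.994]
 turn [ 0.5  1.2 -0.9] shift [ 0.87 -0.18  0.69] rows>= 0.28182573605370254
[-0.31  0.81 -0.42  2.06  1.04  0.42 -0.07] [ 0.1250627  -0.49481264  0.57183724]
```

>>> drive_tool(commands=[[[0.2, 0.5, -0.4, 0.5, -0.1, 0.5, 1], [0.2, 0.5, -0.4, 0.4, -0.1, 0.4, 1], [0, 0, 0, 0, 0, 0, 1], [0, 0, 0, 0, 0, 0, 0.5], [0, 0, 0, 0, 0, 0, 0.5], [0, 0, 0, 0, 0, 0, 0.5], [0, 0, 0, 0, 0, 0, 0.5], [0, 0, 0, 0, 0, 0, 0.5], [0, 0, 0, 0, 0, 0, 0.5], [0, 0, 0, 0, 0, 0, 0.5], [0, 0, 0, 0, 0, 0, 0.5]]])

```text
time: 19.77
tcp_pos: [0.467, 0.2553, 0.0363]
orientation: [0.088, 3.043, 0.007]
force: [-0.2, 0.3, -1.7]
opening: 0.696
```

```bash
python3 - <<'E'
from h import *
plan([.4625,.2545,.032],Rdown(177.1,-5));o=get_obs();print(o['opening'],o['force'])
cm=camera_model('wrist');im=grab_frame('wrist')
b=blobs(mask(im,'red',110,40),200)[0];q=cv2.approxPolyDP(cv2.convexHull(b),1.5,True)[:,0];print(q.tolist(),np.round(onplane(cm,q,.0055)[:,:2],3).tolist())
s=grab_frame('side');ms=mask(s,'red',120,40)
b=[b for b in blobs(ms) if b[:,0,0].min()>230][0]
q=cv2.approxPolyDP(cv2.convexHull(b),1.,True)[:,0];print('side',q.tolist())
E
```

```text
t 19.77 tcp [0.467  0.2553 0.0363] yaw 176.7 z [ 0.097  0.002 -0.995]
 turn [ 0.4  0.6 -0.4] shift [ 0.49 -0.11  0.39] rows>= 0.15754929815246935
0.6958014143824192 [-0.18291016  0.34250282 -1.69599056]
[[378, 144], [391, 302], [254, 303], [255, 269], [266, 144]] [[0.409, 0.289], [0.524, 0.302], [0.519, 0.204], [0.488, 0.21], [0.406, 0.229]]
side [[282, 142], [285, 154], [273, 164], [272, 152]]
```

```bash
python3 - <<'E'
from h import *
saveG('red.npz',[.463,.255,.062],-2.9)
p,Rt=tgt('red.npz',yel(.078,.002,.176),-24.);print(p);plan(p,Rt)
E
```

```text
[0.52222473 0.03158439 0.17504648]
t 19.87 tcp [0.467  0.2553 0.0363] yaw 176.7 z [ 0.097  0.002 -0.995]
 turn [-6.  44.4 21. ] shift [ -8.13 -21.91 -13.31] rows>= 7.066788158053741
```

>>> drive_tool(commands=[[[0, 0, 0, 0, 0, -2.5, 0.5], [0, 0, 0, 0, 0, -3.8, 0.5], [0, 0, 0, 0, 0, -3.8, 0.5], [0, 0, 0, 0, 0, -3.8, 0.5], [0, 0, 0, 0, 0, -3.8, 0.5], [0, 0, 0, 0, 0, -3.8, 0.5], [0, 0, 0, 0, 0, -3.0, 0.5], [0, 0, 0, 0, 0, 0, 0.5]]])

```text
time: 20.53
tcp_pos: [0.4391, 0.2551, 0.2877]
orientation: [0.08, 3.053, -0.002]
force: [1.1, 0.5, -2.0]
opening: 0.692
```

```bash
python3 - <<'E'
from h import *
p,Rt=tgt('red.npz',yel(.078,.122,.25),-24.);print(p);plan(p,Rt);twist(p,Rt,9);print(np.round(get_obs()['joints'],2),get_obs()['force'])
E
```

```text
[0.57103313 0.14120985 0.24904648]
t 20.53 tcp [0.4391 0.2551 0.2877] yaw 177.0 z [ 0.087 -0.003 -0.996]
 turn [-6.5 43.9 21.1] shift [-13.38 -10.68   5.03] rows>= 7.018456494015532
row x 9 [-0.72  4.87  2.35] [-1.81 -0.94 -0.05]
path [[0.44, 0.26, 0.29], [0.49, 0.22, 0.29], [0.54, 0.18, 0.28], [0.57, 0.14, 0.25]]
[-0.01  0.45 -0.86  1.9   0.5   0.94  0.41] [ 1.14801836  0.48405577 -2.01517857]
```

>>> drive_tool(commands=[[[-0.7, 4.9, 2.3, -1.8, -0.9, -0.1, 0.5], [-0.7, 4.9, 2.3, -1.8, -0.9, -0.1, 0.5], [-0.7, 4.9, 2.3, -1.8, -0.9, -0.1, 0.5], [-0.7, 4.9, 2.3, -1.8, -0.9, -0.1, 0.5], [-0.7, 4.9, 2.3, -1.8, -0.9, -0.1, 0.5], [-0.7, 4.9, 2.3, -1.8, -0.9, -0.1, 0.5], [-0.7, 4.9, 2.3, -1.8, -0.9, -0.1, 0.5], [-0.7, 4.9, 2.3, -1.8, -0.9, -0.1, 0.5], [-0.7, 4.9, 2.3, -1.8, -0.9, -0.1, 0.5], [0, 0, 0, 0, 0, 0, 0.5]]])

```text
time: 21.37
tcp_pos: [0.5747, 0.1408, 0.245]
orientation: [-0.52, -2.375, -0.177]
force: [0.4, -2.6, -4.4]
opening: 0.692
```

```bash
python3 - <<'E'
from h import *
p,Rt=tgt('red.npz',yel(.078,.06,.235),-24.);plan(p,Rt);p,Rt=tgt('red.npz',yel(.078,.002,.235),-24.);plan(p,Rt);print(np.round(get_obs()['joints'],2),get_obs()['force'])
E
```

```text
t 21.37 tcp [0.5747 0.1408 0.245 ] yaw 154.9 z [-0.603  0.263 -0.753]
 turn [-0.7 -1.7 -0.4] shift [-0.55 -6.3   1.09] rows>= 1.6045849141483495
t 21.37 tcp [0.5747 0.1408 0.245 ] yaw 154.9 z [-0.603  0.263 -0.753]
 turn [-0.7 -1.7 -0.4] shift [ -0.63 -12.1    1.12] rows>= 3.0421509086419305
[ 0.22  1.01 -0.78  1.15  0.12  1.69  0.68] [ 0.44745086 -2.6269331  -4.411895  ]
```

>>> drive_tool(commands=[[[-0.2, -0.4, -0.1, -0.1, -1.5, 0.2, 0.5], [-0.2, -0.4, -0.1, -0.1, -2.5, 0.2, 0.5], [-0.2, -0.4, -0.1, -0.1, -2.5, 0.2, 0.5], [-0.1, -0.4, -0.1, -0.1, -2.5, 0.2, 0.5], [0, 0, 0, -0.1, -1.8, 0.2, 0.5], [0, 0, 0, 0, -0.8, 0, 0.5], [0, 0, 0, 0, 0, 0, 0.5]]])

```text
time: 21.95
tcp_pos: [0.5202, 0.0294, 0.2189]
orientation: [-0.532, -2.394, -0.176]
force: [1.0, -0.3, -1.2]
opening: 0.69
```

```bash
python3 - <<'E'
from h import *
p,Rt=tgt('red.npz',yel(.078,.002,.215),-24.);plan(p,Rt);print(get_obs()['force'])
s=grab_frame('side');w=grab_frame('wrist');s=cv2.resize(s[60:240,240:420],(480,480),interpolation=cv2.INTER_CUBIC)
cv2.imwrite('pics/c10.png',np.hstack([s,cv2.resize(w[100:400,180:480],(310,480))]))
E
```

```text
t 21.95 tcp [0.5202 0.0294 0.2189] yaw 154.6 z [-0.587  0.26  -0.766]
 turn [-0.5 -0.5 -0.6] shift [-0.38  0.29  0.31] rows>= 0.1419106282626697
[ 0.97841325 -0.26164654 -1.23671743]
```

View pics/c10.png

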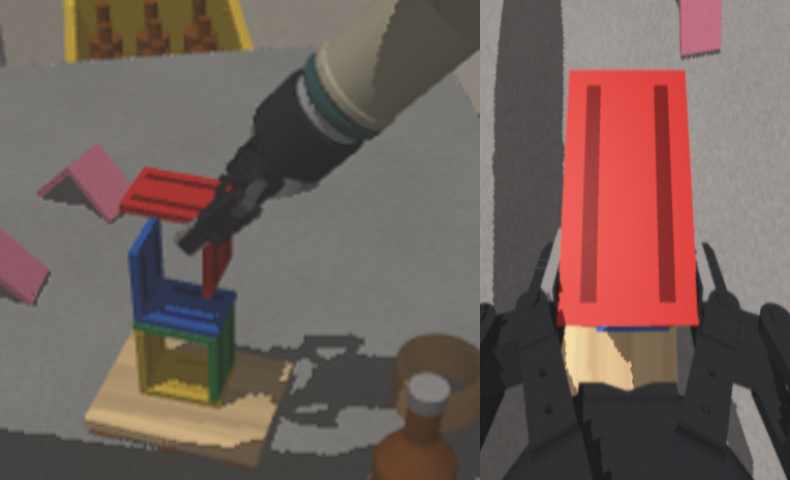

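The side crop shows yellow, green and blue flush, with red above, level and turned over (leg hanging at (215,265) over blue's flat leg). I'm lowering.

>>> drive_tool(commands=[[[-0.2, -0.2, -0.2, -0.4, 0.1, 0.45, 0.5], [-0.2, -0.2, -0.2, -0.4, 0.1, 0.45, 0.5], [-0.1, -0.1, -0.2, -0.4, 0.1, 0.45, 0.5], [0, 0, 0, -0.4, 0, 0.45, 0.5], [0, 0, 0, -0.3, 0, 0.35, 0.5], [0, 0, 0, 0, 0, 0, 0.5]]])

```text
time: 22.55
tcp_pos: [0.5246, 0.0417, 0.1878]
orientation: [-0.51, -2.412, -0.197]
force: [0.6, 0.0, -1.8]
opening: 0.692
```

```bash
python3 - <<'E'
from h import *
p,Rt=tgt('red.npz',yel(.078,.002,.176),-24.);plan(p,Rt);print(get_obs()['force'])
E
```

```text
t 22.55 tcp [0.5246 0.0417 0.1878] yaw 156.4 z [-0.575  0.266 -0.773]
 turn [0.1 0.1 0.7] shift [-0.95 -1.03  0.86] rows>= 0.4115074447685923
[ 0.58240333  0.04623002 -1.79956658]
```

>>> drive_tool(commands=[[[0, 0, 0.2, 0, -0.35, 0, 0.5], [0, 0, 0.2, 0, -0.35, 0, 0.5], [0, 0, 0.2, -0.1, -0.2, 0.1, 0.5], [0, 0, 0, 0, 0, 0, 0.5]]])

```text
time: 22.88
tcp_pos: [0.5206, 0.033, 0.1858]
orientation: [-0.522, -2.408, -0.191]
force: [0.3, -0.3, -1.7]
opening: 0.692
```

```bash
python3 - <<'E'
from h import *
p,Rt=tgt('red.npz',yel(.078,.002,.176),-24.);plan(p,Rt);print(get_obs()['force'])
E
```

```text
t 22.88 tcp [0.5206 0.033  0.1858] yaw 155.6 z [-0.576  0.266 -0.773]
 turn [0.1 0.  0.1] shift [-0.85 -0.07  0.7 ] rows>= 0.2755223537121819
[ 0.29423454 -0.26546452 -1.73512277]
```

>>> drive_tool(commands=[[[0, 0, 0, -0.25, -0.05, 0.2, 0.5], [0, 0, 0, -0.25, 0, 0.2, 0.5], [0, 0, 0, -0.1, 0, 0.1, 0.5], [0, 0, 0, 0, 0, 0, 0.5]]])

```text
time: 23.22
tcp_pos: [0.5222, 0.0311, 0.1779]
orientation: [-0.525, -2.409, -0.192]
force: [-0.6, -0.3, -1.3]
opening: 0.692
```

```bash
python3 - <<'E'
from h import *
p,Rt=tgt('red.npz',yel(.078,.002,.176),-24.);plan(p,Rt);print(get_obs()['force'])
E
```

```text
t 23.22 tcp [0.5222 0.0311 0.1779] yaw 155.5 z [-0.575  0.266 -0.774]
 turn [0.2 0.1 0. ] shift [-0.17  0.05  0.24] rows>= 0.07330808568604176
[-0.56198368 -0.33312388 -1.27690822]
```

>>> drive_tool(commands=[[[0, 0, 0, -0.08, 0, 0.1, 0.5], [0, 0, 0, -0.08, 0, 0.1, 0.5], [0, 0, 0, -0.08, 0, 0.1, 0.5]]])

```text
time: 23.47
tcp_pos: [0.5223, 0.0315, 0.1753]
orientation: [-0.524, -2.408, -0.193]
force: [1.3, -3.3, 12.0]
opening: 0.696
```

>>> drive_tool(commands=[[[0, 0, 0, -0.08, 0, 0.1, 0.5], [0, 0, 0, -0.06, 0, 0.08, 0.5]]])

```text
time: 23.63
tcp_pos: [0.5224, 0.0315, 0.1754]
orientation: [-0.524, -2.407, -0.193]
force: [0.1, -1.4, 3.9]
opening: 0.69
```

>>> drive_tool(commands=[[[0, 0, 0, -0.08, 0, 0.1, 0.5], [0, 0, 0, -0.08, 0, 0.1, 0.5], [0, 0, 0, -0.06, 0, 0.08, 0.5]]])

```text
time: 23.88
tcp_pos: [0.5224, 0.0314, 0.1753]
orientation: [-0.523, -2.406, -0.194]
force: [0.7, -1.4, 4.6]
opening: 0.689
```

```bash
python3 - <<'E'
from h import *
p,Rt=tgt('red.npz',yel(.078,.002,.176),-24.);plan(p,Rt);print(get_obs()['force'])
E
```

```text
t 23.88 tcp [0.5224 0.0314 0.1753] yaw 155.6 z [-0.576  0.268 -0.772]
 turn [ 0.2 -0.   0.1] shift [-0.    0.01  0.03] rows>= 0.03386929243113123
[ 0.725331   -1.40123963  4.55807036]
```

Red rests within a fraction of a millimetre of the target with about 6 N on it. Releasing.

>>> drive_tool(commands=[[[0, 0, 0, 0, 0, 0, 0.8], [0, 0, 0, 0, 0, 0, 1], [0, 0, 0, 0, 0, 0, 1], [0, 0, 0, 0, 0, 0, 1], [0, 0, 0, 0, 0, 0, 1], [0, 0, 0, 0, 0, -1.5, 1], [0, 0, 0, 0, 0, -2.5, 1], [0, 0, 0, 0, 0, -3, 1], [0, 0, 0, 0, 0, -3, 1], [0, 0, 0, 0, 0, -3, 1], [0, 0, 0, 0, 0, -2, 1], [0, 0, 0, 0, 0, 0, 1], [0, 0, 0, 0, 0, 0, 1]]])

```text
time: 24.97
tcp_pos: [0.6099, -0.0089, 0.2932]
orientation: [-0.517, -2.4, -0.194]
force: [-0.0, 0.5, -0.2]
opening: 1.002
```

```bash
python3 - <<'E'
from h import *
print(get_obs()['time'],get_obs()['tcp_pos'],get_obs()['force'])
s=grab_frame('side');t=grab_frame('top')
cv2.imwrite('pics/c11.png',np.hstack([cv2.resize(s[60:240,240:390],(400,480),interpolation=cv2.INTER_CUBIC),cv2.resize(t[160:260,260:343],(400,480),interpolation=cv2.INTER_CUBIC)]))
E
```

```text
24.9667 [ 0.60986204 -0.00892787  0.2931813 ] [-0.01490226  0.47293379 -0.24270463]
```

View pics/c11.png

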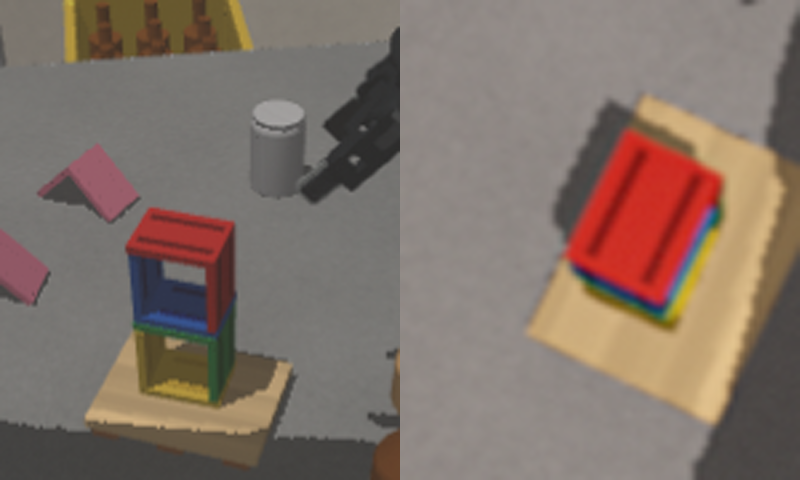

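The pile stands straight: side crop from (130,250) to (220,400), flush and square, with the gripper clear at (350,130). Handing in.

```bash
python3 -c "
from cell import *
print(job_done(),get_obs()['force'],get_obs()['time'])"
```

```text
the job is handed in; nothing more can be done
the job is handed in; nothing more can be done
```

The pile is finished and handed in at about 25 s of the 72 s allowed; `job_done` gives no verdict. Green is turned over on yellow to close the tube. Blue stands on green the same way round as yellow, and red is turned over on blue. I lowered each guard until the wrist felt contact and released it only after that.

**Last checks:**
- **Pile:** the final side and top pictures show it square, flush and upright, with the gripper clear and the wrist force near zero.
- **Placement:** by wrist pose, green and red were within about 1 mm of their targets when released, and blue was within about 3 mm sideways.
- **Bystanders:** I never worked near the bottle, cardboard roll or can, but I did not re-measure them at the end.

**What didn't match the plan:**
- **Blue grasp:** blue slid about 1 cm on the bench as the fingers closed. I re-measured it in the hand before placing it.
- **Blue contact force:** it peaked at about 30 N for a moment, which is more than I intended. I relaxed it and pressed again at about 13 N before releasing.
- **Blue height:** the tool ended about 4 mm lower than I calculated. The pictures show blue sitting properly on green, so I took this as an error in my height estimate or a small slip in the grip.

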